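Make up a grinding kit and a labelling kit

TASK

Make up the two kits from the stock on the bench. The grinding kit in the yellow tray gets the petri dish in its square bay, the black marker in its long bay, and the steel ball released into its funnel so that it drops down into the well; the labelling kit in the white tray gets the green tape roll in its square bay and the blue marker in its long bay. Everything lies flat inside its bay, keep the petri dish level throughout, and leave the white trough lid and the carton at the back where they are.

Things in the scene. Friction and masses are not known exactly. Their poses are not given: they have to be found in the camera images.
- yellow_tray: Fixed yellow tray, 200 (x) x 140 (y) mm; origin centre of underside, z up. In its frame (mm): floor top z 4, ridges to z 9 (4 thick). Long bay along x: inside 156 x 40, centre (0,-44.5). Square bay: inside 82 x 82, centre (50,23). Grey funnel on upright axis (-50,23): mouth 52 inside, 58 outside, rim z 46; narrows to a well 25 wide below z 28, well floor z 5.5. May stand left or right.
- white_tray: Fixed white tray of exactly the same shape and frame as the yellow one: long bay centre (0,-44.5) mm, square bay centre (50,23) mm, funnel axis (-50,23) mm, floor top z 4 mm. Its funnel and well stay empty. In both trays the bays are lined in grey and their ridges have finger notches at mid-side.
- petri_dish: lidded cream petri dish (lid fixed), 66 mm diameter, 16 mm high, 20 g, lying flat. Origin: centre of its underside; z up. Its lowest 3 mm are 62 mm across. Grasp across the rim.
- tape_roll: roll of green label tape lying flat, 66 mm diameter, 19 mm high, 50 g. Origin: centre of its underside; z up. Its hole cannot be used for grasping.
- black_marker: marker pen with a black grip half, the other half light; 132 mm long (along its x), 12 mm wide and 12 mm high, 12 g, lying. Origin: centre of its underside.
- blue_marker: marker pen with a blue grip half, the other half light; 132 mm long (along its x), 12 mm wide and 12 mm high, 12 g, lying. Origin: centre of its underside.
- steel_ball: bright steel grinding ball, 18 mm diameter, 24 g. Origin: its centre. At the start it sits in the cupped top of a small blue square post (18 mm wide, parallel to the worktop edges, top 14 mm above the worktop, on a 40 mm foot disc 3 mm high, fixed), with its centre about 21 mm above the worktop.
- reservoir_lid: bystander: white ribbed reagent-trough lid, 50 x 138 mm, 32 mm high, loose, lying at the back left. Origin: centre of its underside.
- tube_carton: bystander: small open white folding carton, 80 x 79 x 110 mm with its raised flap, loose, at the back right. Origin: about the centre of its underside.
Not all that is in view belongs to the job. Of the things shaped like the petri_dish, the cream one is meant.

How it is judged:
By the outcome, as a careful person would: the job done as asked, in the order asked, and still so for the second after the job is handed in, with the robot touching nothing.
It also fails if it takes over 109 s, if anything falls off the work surface, if the arm or the gripper's body presses on something with over 40 N, if the wrist force passes 120 N, or if a joint passes its speed limit or range.

ROBOT

A 6-joint arm with a two-finger parallel gripper is mounted at the origin on a cart in front of the work surface, level with it; the furniture and walls round the work are solid. World frame = base frame: x ahead of the robot, y to its left, z up, the work surface at z = 0. Lengths are in m, angles in degrees, forces in N, time in s.
With the tool pointing down it reaches from about 0.3 to 0.775 m from the base axis. Payload 14.6 kg.
Tool frame: the origin (TCP) lies at the very end of the fingers, on their centre line; the grasp point (between the pads) lies 19 mm behind it (env.tcp_to_grasp is the z of the grasp point in the tool frame, in m); z points along the fingers, y is the direction in which the jaws open and shut (so a half turn about z gives the same grasp; the last joint's range is limited). The gripper opens to 85 mm and grips with 20 to 120 N. Pads are 22 mm wide; open, the fingers measure 114 mm over their backs; the gripper's body (76 mm by 85 mm) begins 54 mm behind the grasp point. The pads swing forward as they close: fully open they stand 13 mm farther back than shut.
Start: joints at [61.902, 17.183, 87.147, -0, 75.671, -3.816], TCP at [0.226, 0.501, 0.231] pointing down, gripper open.
Joint ranges: [-173.82, 173.82], [-45.26, 126.66], [13.44, 144.39], [-59.66, 239.66], [0, 175.72], [-146.38, 146.38]. Speed limits (degrees/s): [127.2, 127.2, 147.25, 180, 180, 180].

INTERFACE

Orientations are given as a 3x3 rotation matrix whose columns are the frame's x, y, z axes.
In Python, from plant import env gives the robot as it stands.
- The arm moves only by the tool servo_tool, never from a script. Its argument "steps" is a list that holds one entry, the list of rows, each a list of 5 numbers: the opening, from 0 (shut) to 1 (fully open), then the shift along the world's x, y, z in m, then the turn about the world's z in rad. A call has 1 to 5 rows; each row shifts and turns the commanded pose from where the row before left it; what a row does not reach is not made up. A row lasts 1/12 s, in which the tool goes at most 41.7 mm and 7.16 degrees, less where a joint would pass 70% of its speed; a pose out of reach is approached as far as the arm can. A call is refused whole if a number of a shift passes 0.0417 or a number of a turn 0.125, either way. A call with a gripper value outside its range is refused whole. The fingers move at their own pace and stop on an object; "grip_force" is the grip in N (left out, the last holds). Time passes only in rows, so rows that do not move let the fingers close. It gives the time, the measured TCP pose, the force and the opening at its end, in the units of the state.
- env.get_obs(): the state, without advancing time (a new reading comes with each control period).
- env.camera(name): name is "scene" or "top" or "wrist"; returns a dict with "img" (400x640x3 uint8, blue, green, red), "K" (3x3 intrinsics, pixels), "R" (3x3) and "t" (3): a world point X has camera coordinates R X + t. Camera axes: x right, y down, z forward; pixel columns grow to the right and rows downward; lengths in m; the calibration is good to about 2 mm. A picture is of the moment at which its call begins. There is no depth.
- env.job_done(): hands the job in, once; it reports no verdict.
The state is a dict: "time_s": time; "joint_pos": joint angles; "joint_vel": joint speeds; "joint_torque": joint torques, N m; "eef_pos": TCP position; "orientation": TCP orientation; "contact_force": force on the tool from outside, world axes, zero at the start; "wrist_torque": the same for the moment, N m; "finger_gap": finger opening in m.
Only numpy, scipy, OpenCV 4.12 (cv2) and the standard library are available. Lean on these libraries where they do the work, as an engineer would, in place of code of your own. Each camera call takes 0.05 s, during which the arm holds its last target.

## Working session

There is one attempt and no reset: what is moved stays moved. The work goes in short steps, Python scripts to look and compute and a tool call to move; the robot and the scene stay as the last step left them, time stands still between calls to the robot, and variables do not carry over. Pictures are saved under pics/ and viewed, and the job is handed in when it is done.

Besides the shell and the picture viewer there is one more tool, called after "Request:" as name(argument=value, ...) on one line, values as JSON. servo_tool: Moves the arm, as the interface text tells. Its arguments: {"type":"object","properties":{"steps":{"type":"array"},"grip_force":{"type":"number"}},"required":["steps"]}

```bash
mkdir -p pics; ls; cat > h.py <<'E'
from plant import env
import numpy as np, cv2
def grab(n,f=None):
    c=env.camera(n)
    np.savez('cam_%s.npz'%n,**{k:np.array(c[k]) for k in('img','K','R','t')})
    if f: cv2.imwrite('pics/'+f,c['img'])
    return c
def load(n): return dict(np.load('cam_%s.npz'%n))
def ray(c,u,v,z):
    d=c['R'].T@np.linalg.inv(c['K'])@np.array([u,v,1.]); o=-c['R'].T@np.array(c['t']).ravel()
    return o+d*(z-o[2])/d[2]
def proj(c,X):
    p=c['K']@(c['R']@np.array(X)+np.array(c['t']).ravel()); return p[:2]/p[2]
E
python3 - <<'E'
from h import *
for n in('scene','top','wrist'): c=grab(n,n+'0.png'); print(n,-c['R'].T@np.ravel(c['t']))
o=env.get_obs();print(o['time_s'],o['eef_pos'],o['orientation'],o['finger_gap'],o['contact_force'],env.tcp_to_grasp)
E
```

```text
pics
scene [0.23358537 0.44090205 0.69342378]
top [0.46880933 0.01077439 0.9397873 ]
wrist [0.16539722 0.52863189 0.37345262]
0.15 [0.22608008 0.5011868  0.23084256] [[-9.11546896e-01  4.11195924e-01 -4.10460521e-04]
 [ 4.11196127e-01  9.11546544e-01 -8.02558242e-04]
 [ 4.41451912e-05 -9.00349250e-04 -9.99999594e-01]] 0.08523100624013917 [-0.58273119 -0.05756327  0.35733335] -0.0187
```

View pics/top0.png

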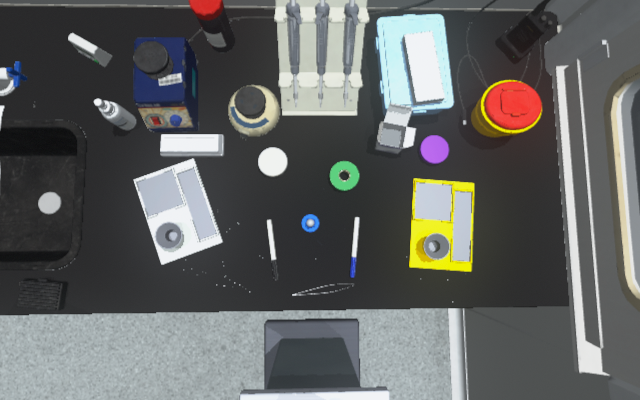

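View pics/scene0.png

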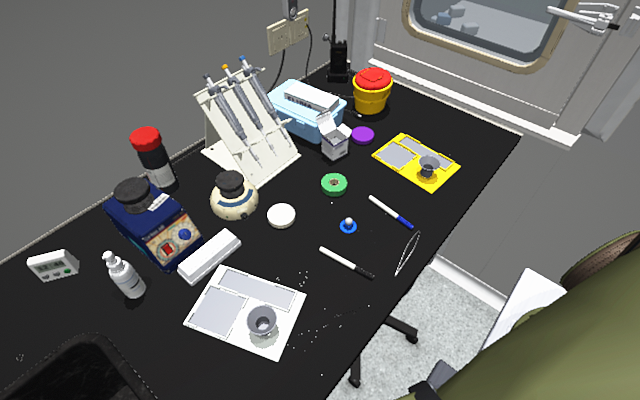

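View pics/wrist0.png

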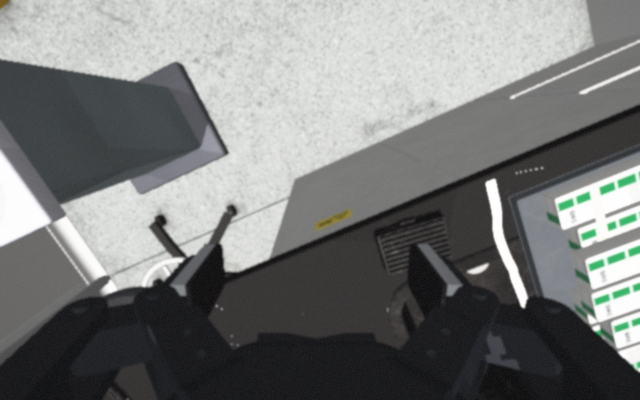

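Top view: trays are white (178,210) and yellow (442,225), with funnels at (170,235) and (436,246). The petri-shaped things are the cream disc (273,161) and the purple disc (434,149); the job wants the cream one. The tape is at (344,176), ball on post (310,223), black marker (272,248) and blue marker (354,247). The trough lid is at (192,145) and the carton at (396,130). I'll confirm with crops and measure.

```bash
python3 - <<'E'
from h import *
c=load('top');im=c['img']
cr=cv2.resize(im[130:280,240:380],None,fx=5,fy=5,interpolation=cv2.INTER_CUBIC)[:600]
a=cv2.resize(im[120:285,125:225],None,fx=3.6,fy=3.6,interpolation=cv2.INTER_CUBIC)
b=cv2.resize(im[120:285,385:485],None,fx=3.6,fy=3.6,interpolation=cv2.INTER_CUBIC)
cv2.imwrite('pics/c1.png',cr);cv2.imwrite('pics/c2.png',np.hstack([a,b]))
print('colors',im[161,273],im[149,434])
for n in('top','scene'):
    c=load(n);im=c['img'];hsv=cv2.cvtColor(im,cv2.COLOR_BGR2HSV)
    H,S,V=cv2.split(hsv)
    masks={'green':(H>50)&(H<85)&(S>120)&(V>60),'blue':(H>100)&(H<130)&(S>150)&(V>80),'yellow':(H>22)&(H<35)&(S>150)&(V>120),'white':(S<50)&(V>175)}
    for k,m in masks.items():
        m=m.astype(np.uint8)
        N,L,st,ce=cv2.connectedComponentsWithStats(m)
        for i in range(1,N):
            if st[i,4]>25 and st[i,4]<6000: 
                cs,_=cv2.findContours((L==i).astype(np.uint8),cv2.RETR_EXTERNAL,cv2.CHAIN_APPROX_NONE)
                r=cv2.minAreaRect(cs[0]); 
                p=ray(c,*ce[i],0.01)
                if 0.2<p[0]<0.75 and abs(p[1])<0.6: print(n,k,st[i,4],ce[i].round(1),np.round(p,3),np.round(r[0],1),np.round(r[1],1),round(r[2],1))
E
```

```text
colors [240 242 240] [237 104 185]
top green 563 [344.1 175.4] [ 0.615 -0.073  0.01 ] [344.5 175.5] [29. 29.] 90.0
top blue 57 [175.9 119.3] [0.744 0.304 0.01 ] [175.5 119.5] [9.9 8.5] 45.0
top blue 214 [309.9 222.8] [0.51  0.005 0.01 ] [310. 223.] [18. 18.] 90.0
top blue 90 [352.3 267.4] [ 0.411 -0.087  0.01 ] [352.4 267.1] [ 4.9 19.9] 5.7
top yellow 2402 [437.7 232.1] [ 0.486 -0.28   0.01 ] [442.2 224.6] [63.2 90.9] 2.9
top white 3695 [577.7 234.5] [ 0.478 -0.598  0.01 ] [578.9 218.3] [315.5  28.8] 84.7
top white 51 [243.4 128.3] [0.724 0.153 0.01 ] [241.7 127.9] [19.7  6.4] 24.0
top white 242 [390.2 137.1] [ 0.703 -0.18   0.01 ] [389.4 137.1] [21.2 15.3] 11.3
top white 1053 [189.4 142.5] [0.691 0.272 0.01 ] [190.  142.5] [17. 60.] 90.0
top white 657 [272.1 161.2] [0.648 0.088 0.01 ] [272.3 161.2] [27.6 28.3] 45.0
top white 5209 [178.2 208.6] [0.543 0.293 0.01 ] [177.1 211.2] [90.5 65.1] 70.7
top white 1256 [432.6 201.1] [ 0.556 -0.271  0.01 ] [432.8 201. ] [35.8 35.8] 4.1
top white 1144 [461.5 226. ] [ 0.5   -0.334  0.01 ] [461.5 225.5] [69. 17.] 90.0
top white 342 [ 49.  202.5] [
[... 2290 characters left out ...]
5   -0.331  0.01 ] [425.3 152.9] [54.7  9.6] 29.6
scene white 543 [395.5 155.2] [ 0.553 -0.266  0.01 ] [394.7 154.9] [33.1 20.8] 31.0
scene white 147 [383.1 205.9] [ 0.478 -0.092  0.01 ] [383.1 205.9] [34.4  4.2] 35.5
scene white 499 [280.6 213.9] [0.65  0.087 0.01 ] [280.8 213.8] [23.3 25.5] 45.0
scene white 28 [348.3 219.9] [ 0.516 -0.003  0.01 ] [348. 220.] [4. 6.] 90.0
scene white 1465 [207.4 255.3] [0.69  0.272 0.01 ] [207.6 254.9] [23.2 67.6] 50.2
scene white 193 [337.3 257.2] [0.473 0.093 0.01 ] [337.2 257.1] [39.8  4.9] 29.1
scene white 139 [472.9 276.2] [ 0.228 -0.055  0.01 ] [471.6 275.4] [81.3  1.9] 31.8
scene white 49 [262.7 326.3] [0.486 0.303 0.01 ] [262.8 326.3] [5.7 9.2] 45.0
```

View pics/c1.png

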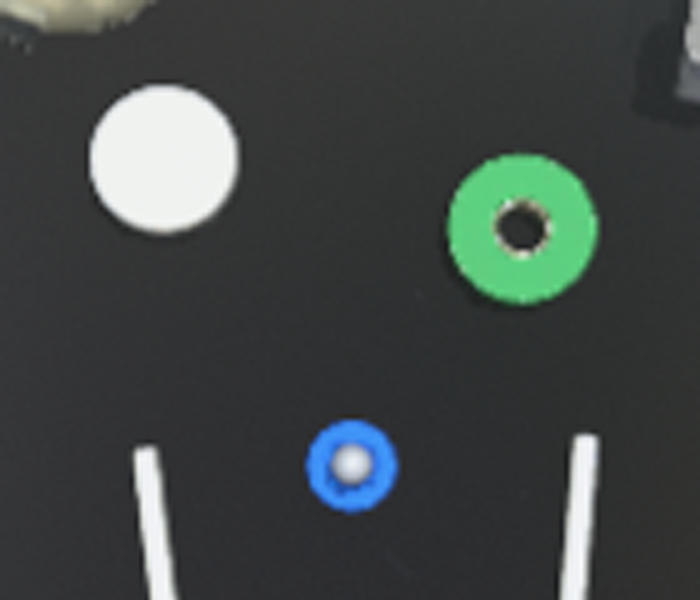

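View pics/c2.png

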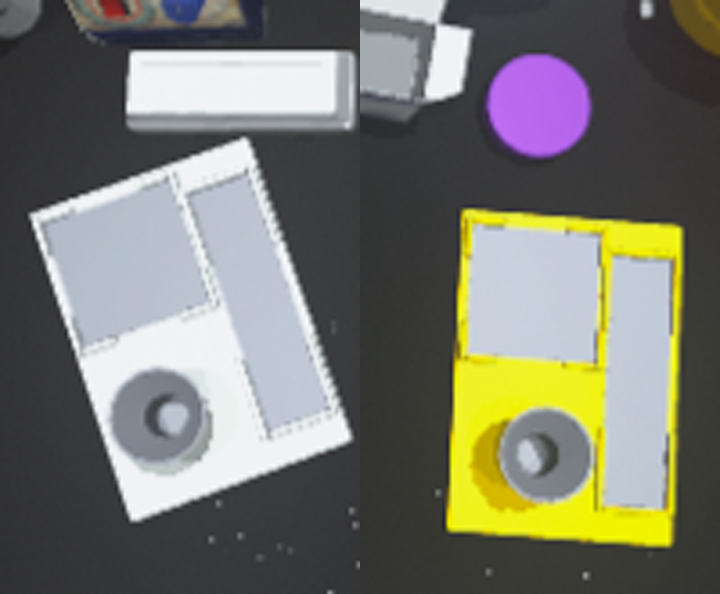

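The crop confirms the cream disc at top px (272,161); the other disc at (434,149) is purple. Green tape and ball on its post are clear too. Next I'll work out precise poses.

```bash
python3 - <<'E'
from h import *
def ang(a,b): return np.degrees(np.arctan2(b[1]-a[1],b[0]-a[0]))
for n in('top','scene'):
    c=load(n);im=c['img'];hsv=cv2.cvtColor(im,cv2.COLOR_BGR2HSV);H,S,V=cv2.split(hsv)
    P=lambda x,y,z=0:proj(c,[x,y,z])
    # grey lining bays: white tray
    for name,ctr in(('W',(0.54,0.293)),('Y',(0.49,-0.28))):
        roi=np.zeros(im.shape[:2],np.uint8)
        q=np.array([P(ctr[0]+dx,ctr[1]+dy) for dx,dy in((-.14,-.11),(-.14,.11),(.14,.11),(.14,-.11))]).astype(int)
        cv2.fillPoly(roi,[q],1)
        b=im[:,:,0].astype(int);r=im[:,:,2].astype(int)
        m=((V>185)&(V<238)&(b-r>8)&(b-r<60)&(roi>0)).astype(np.uint8)
        m=cv2.morphologyEx(m,cv2.MORPH_OPEN,np.ones((2,2)))
        N,L,st,ce=cv2.connectedComponentsWithStats(m)
        res=[]
        for i in range(1,N):
            if st[i,4]>200:
                p=ray(c,*ce[i],0.004)[:2]; res.append((st[i,4],p)); print(n,name,st[i,4],ce[i].round(1),p.round(4))
        if len(res)==2:
            res.sort(key=lambda t:-t[0]); s,l=res[0][1],res[1][1]
            d=np.linalg.norm(s-l)
            # local vec long->square = (50,67.5): angle
            th=ang(l,s)-np.degrees(np.arctan2(67.5,50)); t=np.radians(th)
            R=np.array([[np.cos(t),-np.sin(t)],[np.sin(t),np.cos(t)]])
            o=(s-R@[.05,.023]+l-R@[0,-.0445])/2
            print(n,name,'dist',d,'(.084) yaw',th%360,'origin',o,'sq',o+R@[.05,.023],'long',o+R@[0,-.0445],'fun',o+R@[-.05,.023],proj(c,[*(o+R@[-.05,.023]),.046]))
    # markers: local mask
    for name,(x,y) in(('black',(.445,.083)),('blue',(.445,-.091))):
        roi=np.zeros(im.shape[:2],np.uint8)
        q=np.array([P(x+dx,y+dy) for dx,dy in((-.09,-.04),(-.09,.04),(.09,.04),(.09,-.04))]).astype(int)
        cv2.fillPoly(roi,[q],1)
        w=((V>150)&(S<60)&(roi>0)).astype(np.uint8); 
        N,L,st,ce=cv2.connectedComponentsWithStats(w); i=1+np.argmax(st[1:,4])
        ys,xs=np.where(L==i); pts=np.array([ray(c,u,v,.010)[:2] for u,v in zip(xs,ys)])
        m=pts.mean(0);_,_,vt=np.linalg.svd(pts-m);d=vt[0]*np.sign(vt[0][0]);pr=(pts-m)@d
        print(n,name,'light mean',m,'dir',np.degrees(np.arctan2(d[1],d[0])),'far end',m+d*pr.max(),'near',m+d*pr.min(),'ctr',m+d*(pr.max()-.066))
    print(n,'dish',ray(c,*((272.1,161.2) if n=='top' else (280.6,213.9)),.016 if n=='top' else .013),'tape',ray(c,*((344.3,175.4) if n=='top' else (333.6,184.7)),.019 if n=='top' else .015))
    print('ball',ray(c,*((309.9,222.2) if n=='top' else (348.2,221.)),.021))
c=load('scene'); print('bottle base',[ray(c,u,v,0).round(3) for u,v in((235,222),(209,205),(259,207))])
c=load('top'); print('bottle top',[ray(c,250,100,.1).round(3)]); print(proj(c,[.226,.501,.23]))
im=load('scene')['img']; cv2.imwrite('pics/s1.png',cv2.resize(im[120:280,180:440],None,fx=3,fy=3,interpolation=cv2.INTER_CUBIC))
E
```

```text
top W 1267 [197.6 205. ] [0.5515 0.2526]
top W 1371 [161.  193.8] [0.5768 0.3333]
top W dist 0.08455680496022396 (.084) yaw 19.128644363369318 origin [0.53701533 0.29490599] sq [0.57671771 0.33302056] long [0.55159755 0.25286305] fun [0.48223919 0.30025153] [168.50944921 236.46864252]
top Y 1186 [434.  202.3] [ 0.5538 -0.2759]
top Y 1054 [462.9 226.9] [ 0.4977 -0.3393]
top Y dist 0.08468999118602494 (.084) yaw 355.0677006648393 origin [ 0.50179914 -0.29472853] sq [ 0.55359149 -0.27611263] long [ 0.49797309 -0.33906375] fun [ 0.4539618  -0.26751478] [437.92023087 247.11381951]
top black light mean [0.47371274 0.09048009] dir 7.246431082631655 far end [0.51865465 0.09619457] near [0.43113691 0.08506645] ctr [0.45318181 0.08786952]
top blue light mean [ 0.4785437  -0.09475305] dir -5.7785691179588285 far end [ 0.52192182 -0.09914284] near [ 0.43579538 -0.09042698] ctr [ 0.45625721 -0.09249769]
top dish [0.64696003 0.08777911 0.016     ] tape [ 0.61378227 -0.07242965  0.019     ]
ball [0.51052556 0.00471107 0.021     ]
scene W 860 [247.8 286. ] [0.5727 0.2632]
scene W 1562 [218.1 311.8] 
[... 452 characters left out ...]
-0.33635583] fun [ 0.45182775 -0.26714517] [431.65389106 162.04079186]
scene black light mean [0.47357631 0.09342943] dir 7.1359046721148545 far end [0.5186082  0.09906711] near [0.43039442 0.08802336] ctr [0.45311941 0.09086838]
scene blue light mean [ 0.47797935 -0.09185016] dir -6.272451387666942 far end [ 0.52292572 -0.09679041] near [ 0.43520484 -0.08714863] ctr [ 0.45732082 -0.08957949]
scene dish [0.64795116 0.08849777 0.013     ] tape [ 0.61057704 -0.06491949  0.015     ]
ball [0.51010767 0.00658561 0.021     ]
bottle base [array([0.721, 0.169, 0.   ]), array([0.809, 0.176, 0.   ]), array([ 0.711,  0.101, -0.   ])]
bottle top [array([0.759, 0.126, 0.1  ])]
[ -5.27028935 401.01089266]
```

View pics/s1.png

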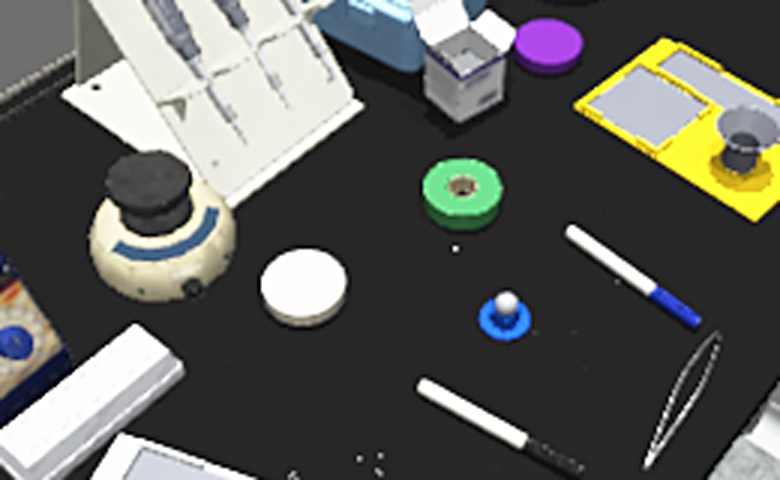

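Request:
servo_tool(steps=[[[1, 0.028, -0.0275, 0, 0.085], [1, 0.028, -0.0275, 0, 0.085], [1, 0.028, -0.0275, 0, 0.085], [1, 0.028, -0.0275, 0, 0.085], [1, 0.028, -0.0275, 0, 0.084]]])

```text
time_s: 0.57
eef_pos: [0.3671, 0.3623, 0.2312]
orientation: [[-1.0, -0.005, -0.0], [-0.005, 1.0, -0.0], [0.0, -0.0, -1.0]]
contact_force: [0.5, 0.7, 0.6]
finger_gap: 0.0854
```

Request:
servo_tool(steps=[[[1, 0.028, -0.0275, 0, 0], [1, 0.028, -0.0275, 0, 0], [1, 0.028, -0.0275, 0, 0], [1, 0.028, -0.0275, 0, 0], [1, 0.028, -0.0275, 0, 0]]])

```text
time_s: 0.98
eef_pos: [0.5072, 0.2246, 0.2312]
orientation: [[-1.0, -0.0, -0.0], [-0.0, 1.0, -0.0], [0.0, -0.0, -1.0]]
contact_force: [0.0, 0.8, -0.9]
finger_gap: 0.0854
```

Request:
servo_tool(steps=[[[1, 0.028, -0.0273, -0.012, 0], [1, 0.028, -0.0273, -0.012, 0], [1, 0.028, -0.0273, -0.012, 0], [1, 0.028, -0.0273, -0.012, 0], [1, 0.028, -0.0273, -0.012, 0]]])

```text
time_s: 1.4
eef_pos: [0.6472, 0.0882, 0.1703]
orientation: [[-1.0, -0.0, -0.0], [-0.0, 1.0, 0.0], [0.0, 0.0, -1.0]]
contact_force: [-0.6, -0.1, 0.2]
finger_gap: 0.0855
```

```bash
python3 - <<'E'
from h import *
c=grab('wrist','w1.png');o=env.get_obs();print(o['time_s'],o['eef_pos'])
print(proj(c,[.6475,.088,.016]),-c['R'].T@np.ravel(c['t']))
im=c['img'];hsv=cv2.cvtColor(im,cv2.COLOR_BGR2HSV);m=((hsv[...,1]<50)&(hsv[...,2]>170)).astype(np.uint8)
N,L,st,ce=cv2.connectedComponentsWithStats(m)
for i in range(1,N):
  if st[i,4]>300: print(st[i],ce[i].round(1),ray(c,*ce[i],.016).round(4))
E
```

```text
1.45 [0.64967878 0.08302899 0.16667361]
[315.9721144  181.70630805] [0.58053923 0.08783349 0.31306109]
[103   0  14  46 482] [109.5  21.9] [ 0.5059 -0.091   0.016 ]
[318   0  13  41 357] [324.1  19. ] [0.5034 0.0949 0.016 ]
[  460     0   171   189 14181] [534.8  88.7] [0.5604 0.2879 0.016 ]
[ 286  149   65   64 3263] [317.8 180.4] [0.6462 0.0898 0.016 ]
[424 195 137  45 386] [474.5 201.9] [0.6682 0.2476 0.016 ]
[ 436  205  134   37 4712] [501.6 223.1] [0.6909 0.2786 0.016 ]
[   0  265   52   92 2706] [ 19.4 301.6] [ 0.7836 -0.2399  0.016 ]
[ 209  275   93   74 5065] [257.  306.4] [0.7895 0.0225 0.016 ]
[109 374  48  26 750] [133.7 388.3] [ 0.9036 -0.1322  0.016 ]
```

View pics/w1.png

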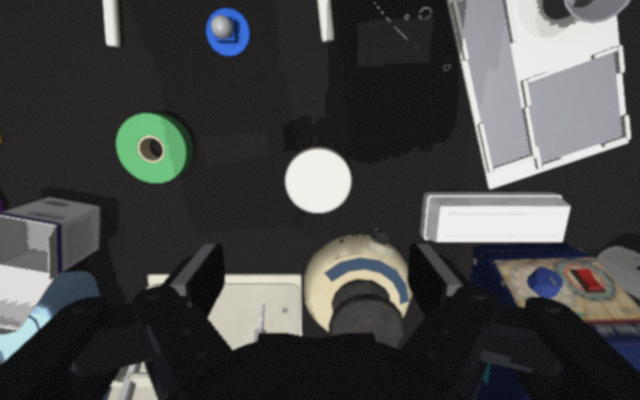

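Wrist view: cream dish at (318,180), tape at (152,148), bottle behind the dish. I'll let the arm settle and descend.

Request:
servo_tool(steps=[[[1, 0, 0, 0, 0], [1, 0, 0, 0, 0]]])

```text
time_s: 1.62
eef_pos: [0.646, 0.0895, 0.1704]
orientation: [[-1.0, 0.001, -0.002], [0.001, 1.0, 0.0], [0.002, 0.0, -1.0]]
contact_force: [-0.4, 0.9, 0.5]
finger_gap: 0.0855
```

Request:
servo_tool(steps=[[[1, 0, 0, -0.035, 0], [1, 0, 0, -0.035, 0], [1, 0, 0, -0.035, 0], [1, 0, 0, -0.025, 0], [1, 0, 0, -0.015, 0]]])

```text
time_s: 2.03
eef_pos: [0.6444, 0.0911, 0.0238]
orientation: [[-1.0, -0.002, -0.003], [-0.002, 1.0, -0.0], [0.003, -0.0, -1.0]]
contact_force: [0.3, 1.1, -1.2]
finger_gap: 0.0853
```

Request:
servo_tool(steps=[[[1, 0, 0, -0.01, 0], [1, 0, 0, -0.006, 0], [1, 0, 0, 0, 0]]])

```text
time_s: 2.28
eef_pos: [0.6459, 0.0905, 0.0102]
orientation: [[-1.0, -0.001, -0.0], [-0.001, 1.0, -0.0], [0.0, -0.0, -1.0]]
contact_force: [-2.0, 0.8, 0.4]
finger_gap: 0.0852
```

```bash
python3 - <<'E'
from h import *
c=grab('wrist','w2.png');o=env.get_obs();print(o['time_s'],o['eef_pos'],o['contact_force'])
E
```

```text
2.3333 [0.64635741 0.09034343 0.01112068] [0.36322625 0.52533606 0.28302364]
```

View pics/w2.png

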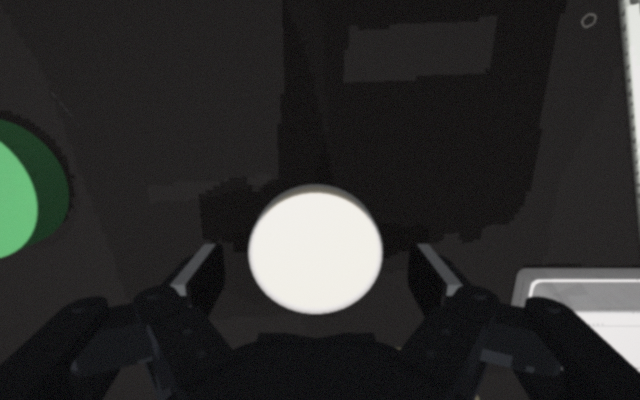

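```bash
python3 - <<'E'
from h import *
c=load('wrist');im=c['img'];hsv=cv2.cvtColor(im,cv2.COLOR_BGR2HSV);m=((hsv[...,1]<50)&(hsv[...,2]>170)).astype(np.uint8)
N,L,st,ce=cv2.connectedComponentsWithStats(m)
for i in range(1,N):
  if st[i,4]>3000: print(st[i],ce[i].round(1),ray(c,*ce[i],.016).round(4))
print(proj(c,[.6463,.0903,.016]))
E
```

```text
[  249   192   133   121 12507] [314.9 252.5] [0.6453 0.0898 0.016 ]
[316.03707627 254.33494842]
```

Dish centred between the fingers (315,252). Lowering the rest, then gripping.

Request:
servo_tool(steps=[[[1, 0, 0, -0.004, 0], [1, 0, 0, -0.004, 0], [1, 0, 0, 0, 0]]])

```text
time_s: 2.58
eef_pos: [0.6461, 0.0898, 0.0021]
orientation: [[-1.0, -0.0, -0.0], [-0.0, 1.0, 0.0], [0.0, 0.0, -1.0]]
contact_force: [0.2, 0.5, 0.8]
finger_gap: 0.0853
```

Request:
servo_tool(steps=[[[0.6, 0, 0, 0, 0], [0.5, 0, 0, 0, 0], [0.5, 0, 0, 0, 0], [0.5, 0, 0, 0, 0]]], grip_force=30)

```text
time_s: 2.92
eef_pos: [0.6466, 0.0899, 0.0031]
orientation: [[-1.0, -0.0, 0.001], [-0.0, 1.0, 0.0], [-0.001, 0.0, -1.0]]
contact_force: [-0.8, -0.3, 5.4]
finger_gap: 0.0633
```

Request:
servo_tool(steps=[[[0.5, 0, 0, 0, 0], [0.5, 0, 0, 0, 0]]])

```text
time_s: 3.08
eef_pos: [0.6466, 0.0899, 0.0031]
orientation: [[-1.0, -0.0, 0.001], [-0.0, 1.0, 0.0], [-0.001, 0.0, -1.0]]
contact_force: [-1.7, 0.5, 5.3]
finger_gap: 0.0632
```

```bash
python3 - <<'E'
from h import *
c=grab('wrist','w3.png');o=env.get_obs();print(o['time_s'],o['eef_pos'],o['contact_force'],o['finger_gap'])
E
```

```text
3.1333 [0.64657771 0.08988159 0.00307252] [-1.87181701 -0.29000306  5.54607431] 0.06346539184420269
```

View pics/w3.png

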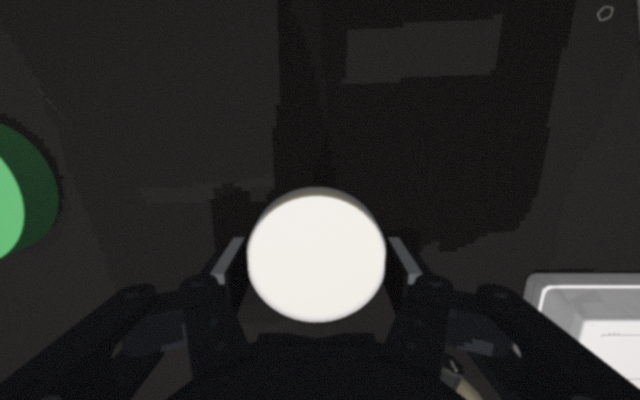

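The fingers touch the dish, but 5 N upward and a gap under 66 mm suggest the tips swung down onto the bench or under the rim. I'll reopen, rise a few mm and regrip.

Request:
servo_tool(steps=[[[0.95, 0, 0, 0, 0], [0.95, 0, 0, 0, 0], [0.95, 0, 0, 0.005, 0], [0.95, 0, 0, 0, 0]]])

```text
time_s: 3.47
eef_pos: [0.6465, 0.0899, 0.0081]
orientation: [[-1.0, -0.0, 0.001], [-0.0, 1.0, 0.0], [-0.001, 0.0, -1.0]]
contact_force: [0.4, -0.6, 0.9]
finger_gap: 0.0812
```

Request:
servo_tool(steps=[[[0.6, 0, 0, 0, 0], [0.6, 0, 0, 0, 0], [0.6, 0, 0, 0, 0], [0.6, 0, 0, 0, 0], [0.6, 0, 0, 0, 0]]], grip_force=25)

```text
time_s: 3.88
eef_pos: [0.6464, 0.09, 0.008]
orientation: [[-1.0, -0.0, 0.001], [-0.0, 1.0, 0.0], [-0.001, 0.0, -1.0]]
contact_force: [-1.7, 0.7, 6.9]
finger_gap: 0.0625
```

Request:
servo_tool(steps=[[[0.5, 0, 0, 0.004, 0], [0.5, 0, 0, 0.006, 0], [0.5, 0, 0, 0.01, 0], [0.5, 0, 0, 0.01, 0], [0.5, 0, 0, 0, 0]]])

```text
time_s: 4.3
eef_pos: [0.6474, 0.0899, 0.0403]
orientation: [[-1.0, -0.0, 0.004], [-0.0, 1.0, 0.0], [-0.004, 0.0, -1.0]]
contact_force: [1.1, -0.0, 0.6]
finger_gap: 0.0623
```

```bash
python3 - <<'E'
from h import *
c=grab('wrist','w4.png');d=grab('scene');o=env.get_obs();print(o['time_s'],o['eef_pos'],o['contact_force'],o['finger_gap'])
cv2.imwrite('pics/s4.png',np.vstack([cv2.resize(d['img'][150:270,200:380],None,fx=3.5,fy=3.5)[:420]]))
E
```

```text
4.4 [0.64646219 0.08984472 0.03806181] [ 0.09629741 -0.8437993  -0.64620358] 0.062353668735728014
```

View pics/w4.png

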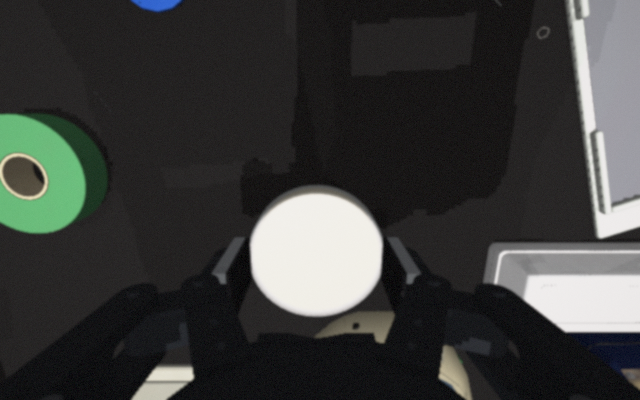

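View pics/s4.png

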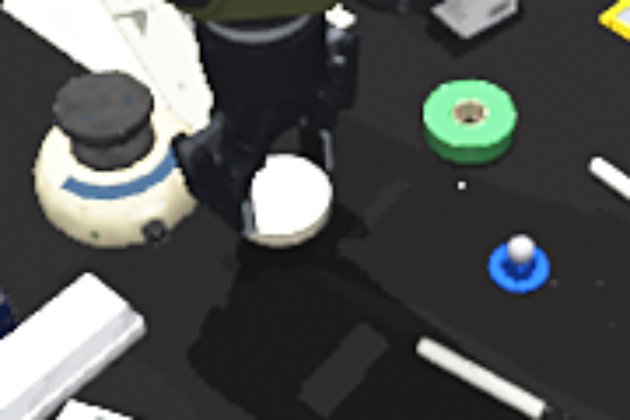

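Dish is held level and clear of the bench (wrist view (316,252)). Carrying it to the yellow square bay.

Request:
servo_tool(steps=[[[0.5, 0, 0, 0.02, 0], [0.5, 0, -0.01, 0.025, 0], [0.5, -0.005, -0.02, 0.015, 0], [0.5, -0.008, -0.03, 0.005, 0], [0.5, -0.008, -0.033, 0, -0.02]]])

```text
time_s: 4.82
eef_pos: [0.6253, -0.0034, 0.1037]
orientation: [[-1.0, 0.018, 0.002], [0.018, 1.0, -0.0], [-0.002, -0.0, -1.0]]
contact_force: [1.7, -0.2, -1.4]
finger_gap: 0.0623
```

Request:
servo_tool(steps=[[[0.5, -0.01, -0.035, 0, -0.02], [0.5, -0.01, -0.035, 0, -0.03], [0.5, -0.01, -0.035, 0, 0], [0.5, -0.01, -0.035, 0, 0], [0.5, -0.01, -0.035, 0, 0]]])

```text
time_s: 5.23
eef_pos: [0.5742, -0.1797, 0.1019]
orientation: [[-0.998, 0.07, -0.001], [0.07, 0.998, 0.0], [0.001, 0.0, -1.0]]
contact_force: [0.6, -0.7, -1.3]
finger_gap: 0.0626
```

Request:
servo_tool(steps=[[[0.5, -0.01, -0.03, 0, 0], [0.5, -0.008, -0.03, 0, 0], [0.5, -0.006, -0.022, 0, 0], [0.5, 0, -0.008, 0, 0], [0.5, 0, 0, 0, 0]]])

```text
time_s: 5.65
eef_pos: [0.5507, -0.2696, 0.1019]
orientation: [[-0.997, 0.072, -0.0], [0.072, 0.997, 0.0], [0.0, 0.0, -1.0]]
contact_force: [0.4, 0.5, -0.1]
finger_gap: 0.0626
```

```bash
python3 - <<'E'
from h import *
c=grab('wrist','w5.png');o=env.get_obs();print(o['time_s'],o['eef_pos'],o['contact_force'],o['finger_gap'])
print([proj(c,[*p,.046]).round() for p in((.4532,-.2676),)],[proj(c,[*p,.004]).round() for p in((.4984,-.3384),(.553,-.2746))])
E
```

```text
5.7 [ 0.55105309 -0.2682406   0.10186526] [ 0.87915403  0.67450918 -1.09119144] 0.06255922152721546
[array([308.,  58.])] [array([222., 138.]), array([310., 200.])]
```

View pics/w5.png

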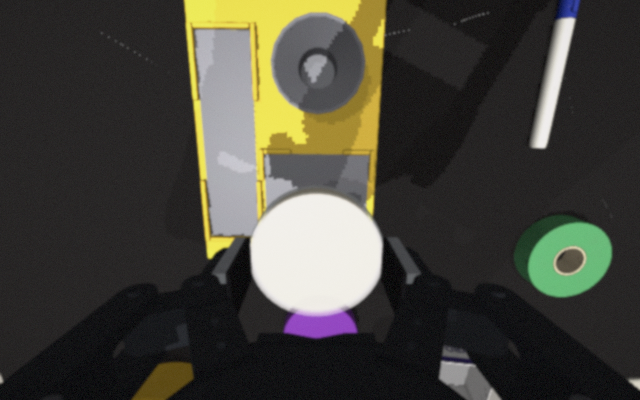

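```bash
python3 - <<'E'
from h import *
c=load('wrist')
print('fun',ray(c,318,64,.046)); 
for q in((193,27),(251,24),(208,237),(259,237)): print('long',ray(c,*q,.007).round(4))
for q in((263,153),(370,151),(263,190),(373,190)): print('sq',ray(c,*q,.007).round(4))
cv2.imwrite('pics/w5c.png',cv2.resize(c['img'][0:260,170:400],None,fx=2.3,fy=2.3))
E
```

```text
fun [ 0.4569881  -0.26188842  0.046     ]
long [ 0.4216 -0.3463  0.007 ]
long [ 0.4226 -0.3058  0.007 ]
long [ 0.5782 -0.3617  0.007 ]
long [ 0.5812 -0.3195  0.007 ]
sq [ 0.5121 -0.308   0.007 ]
sq [ 0.5165 -0.2256  0.007 ]
sq [ 0.5414 -0.3114  0.007 ]
sq [ 0.5476 -0.224   0.007 ]
```

View pics/w5c.png

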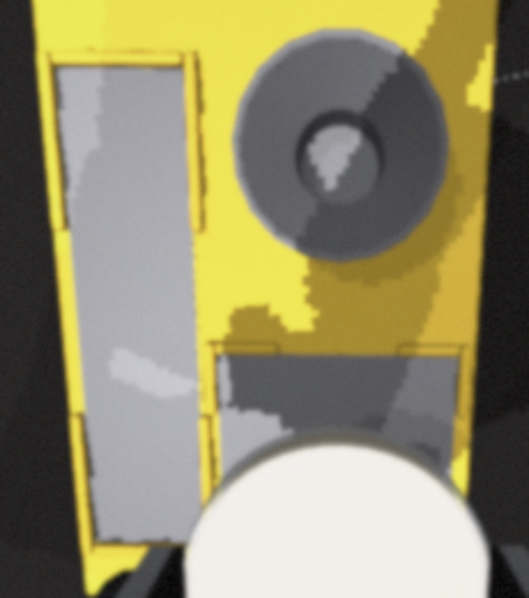

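Request:
servo_tool(steps=[[[0.5, 0.002, -0.002, -0.015, -0.01], [0.5, 0.0015, -0.0015, -0.02, 0], [0.5, 0, 0, -0.02, 0], [0.5, 0, 0, -0.012, 0], [0.5, 0, 0, -0.005, 0]]])

```text
time_s: 6.12
eef_pos: [0.5541, -0.27, 0.0275]
orientation: [[-0.997, 0.079, -0.003], [0.079, 0.997, 0.002], [0.003, 0.002, -1.0]]
contact_force: [0.0, -0.7, -0.3]
finger_gap: 0.0627
```

Request:
servo_tool(steps=[[[0.5, 0, 0, 0, 0], [0.5, 0, 0, 0, 0]]])

```text
time_s: 6.28
eef_pos: [0.5551, -0.2713, 0.0307]
orientation: [[-0.997, 0.079, 0.0], [0.079, 0.997, -0.0], [-0.0, -0.0, -1.0]]
contact_force: [-1.0, -0.1, -0.0]
finger_gap: 0.0621
```

```bash
python3 - <<'E'
from h import *
c=grab('wrist','w6.png');o=env.get_obs();print(o['time_s'],o['eef_pos'],o['contact_force'],o['finger_gap'])
d=grab('scene');cv2.imwrite('pics/s6.png',cv2.resize(d['img'][80:210,320:480],None,fx=4,fy=4))
E
```

```text
6.3333 [ 0.55525272 -0.27160232  0.03120208] [0.74503232 0.14341321 0.44177815] 0.06207074439430227
```

View pics/w6.png

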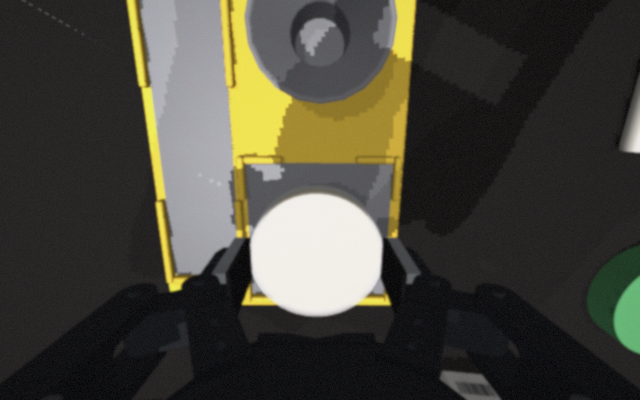

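View pics/s6.png

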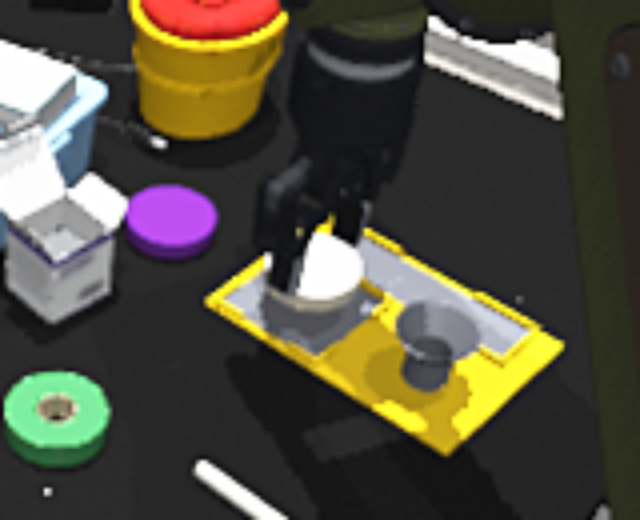

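```bash
python3 - <<'E'
from h import *
c=load('wrist')
P=[ray(c,*q,.007)[:2] for q in((246,164),(394,163),(250,298),(387,299))]
print(np.round(P,4),np.mean(P,0)); print(ray(c,316,253,.039))
cv2.imwrite('pics/w6c.png',cv2.resize(c['img'][140:320,220:420],None,fx=3,fy=3))
E
```

```text
[[ 0.5132 -0.3065]
 [ 0.519  -0.226 ]
 [ 0.5962 -0.3156]
 [ 0.6035 -0.2313]] [ 0.55800172 -0.26985933]
[ 0.55362044 -0.27139024  0.039     ]
```

View pics/w6c.png

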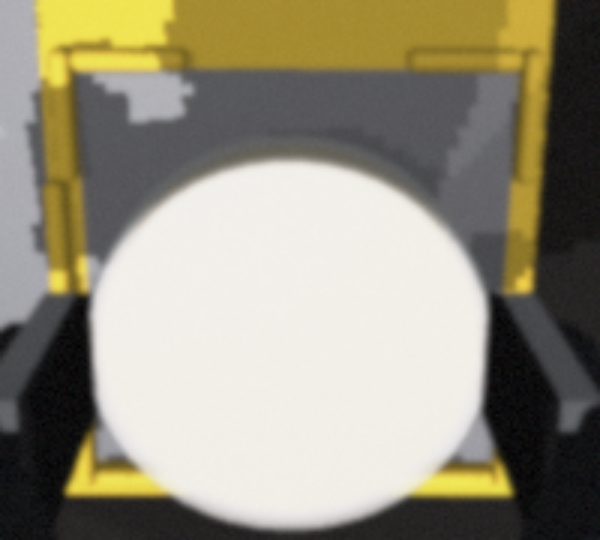

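Request:
servo_tool(steps=[[[0.5, 0.0015, 0.001, -0.007, 0], [0.5, 0.0015, 0, -0.006, 0], [0.5, 0, 0, -0.003, 0], [0.5, 0, 0, -0.001, 0], [0.5, 0, 0, 0, 0]]])

```text
time_s: 6.8
eef_pos: [0.5575, -0.2706, 0.0128]
orientation: [[-0.997, 0.08, -0.001], [0.08, 0.997, 0.0], [0.001, 0.0, -1.0]]
contact_force: [-0.5, 0.0, 0.1]
finger_gap: 0.0623
```

Request:
servo_tool(steps=[[[0.5, 0, 0, -0.001, 0], [0.5, 0, 0, 0, 0]]])

```text
time_s: 6.97
eef_pos: [0.5577, -0.2707, 0.0123]
orientation: [[-0.997, 0.08, 0.0], [0.08, 0.997, -0.0], [-0.0, -0.0, -1.0]]
contact_force: [0.5, 0.1, -0.1]
finger_gap: 0.0627
```

Request:
servo_tool(steps=[[[0.5, 0, 0, -0.001, 0], [0.5, 0, 0, -0.0005, 0], [0.5, 0, 0, 0, 0]]])

```text
time_s: 7.22
eef_pos: [0.558, -0.2708, 0.012]
orientation: [[-0.997, 0.08, 0.001], [0.08, 0.997, -0.001], [-0.001, -0.0, -1.0]]
contact_force: [-4.0, 2.7, 9.6]
finger_gap: 0.0623
```

Contact with the tray floor. Releasing.

Request:
servo_tool(steps=[[[0.8, 0, 0, 0.001, 0], [0.9, 0, 0, 0, 0], [1, 0, 0, 0, 0], [1, 0, 0, 0.005, 0], [1, 0, 0, 0.02, 0]]])

```text
time_s: 7.63
eef_pos: [0.5563, -0.2699, 0.0344]
orientation: [[-0.997, 0.08, -0.004], [0.08, 0.997, 0.002], [0.005, 0.002, -1.0]]
contact_force: [0.1, -0.8, -0.1]
finger_gap: 0.0854
```

Request:
servo_tool(steps=[[[1, 0, 0, 0.03, 0], [1, 0, 0, 0.03, 0], [1, 0, 0, 0.02, 0], [1, 0, 0, 0, 0]]])

```text
time_s: 7.97
eef_pos: [0.5593, -0.2715, 0.122]
orientation: [[-0.997, 0.08, 0.006], [0.08, 0.997, -0.004], [-0.007, -0.003, -1.0]]
contact_force: [1.0, 0.0, 0.6]
finger_gap: 0.0855
```

```bash
python3 - <<'E'
from h import *
c=grab('wrist','w7.png');o=env.get_obs();print(o['time_s'],o['eef_pos'],o['contact_force'],o['finger_gap'])
E
```

```text
8.0167 [ 0.55852925 -0.27113693  0.11941574] [ 0.20935827 -0.15282147 -1.15875709] 0.08488718051853308
```

View pics/w7.png

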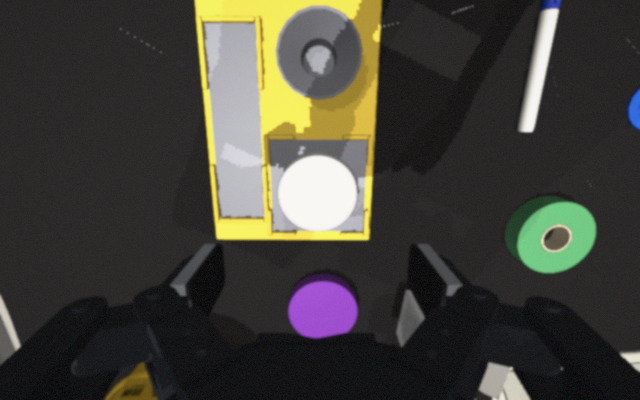

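The dish sits flat in the yellow square bay (318,193), clear of all ridges. Measuring the yellow tray from this view, then going on to the black marker.

```bash
python3 - <<'E'
from h import *
c=load('wrist')
print('fun',ray(c,319.5,52.5,.046)); 
P=[ray(c,*q,.006)[:2] for q in((204,22),(258,20),(219,217),(263,217))]
print(np.round(P,4),np.mean(P,0))
print('dish',ray(c,318,193,.02))
cv2.imwrite('pics/w7c.png',cv2.resize(c['img'][0:250,185:395],None,fx=2.4,fy=2.4))
E
```

```text
fun [ 0.45666999 -0.26150195  0.046     ]
[[ 0.4223 -0.3458]
 [ 0.4242 -0.305 ]
 [ 0.5772 -0.3601]
 [ 0.5802 -0.321 ]] [ 0.50096874 -0.33296371]
dish [ 0.55819334 -0.27024137  0.02      ]
```

View pics/w7c.png

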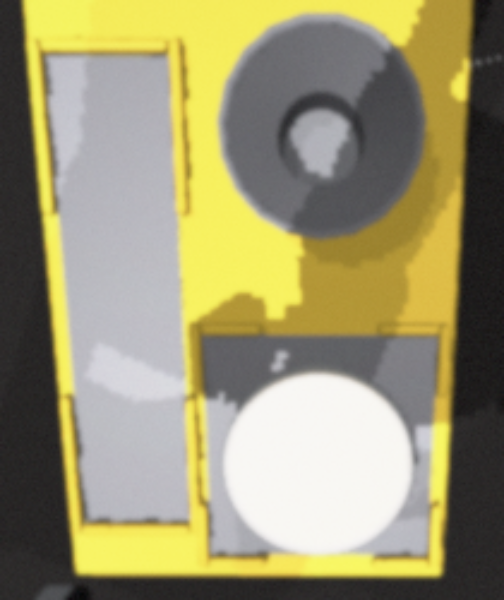

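Request:
servo_tool(steps=[[[1, -0.004, 0.015, 0, 0.04], [1, -0.008, 0.028, 0, 0.04], [1, -0.01, 0.034, 0, 0.04], [1, -0.01, 0.034, 0, 0.04], [1, -0.01, 0.034, 0, 0.046]]])

```text
time_s: 8.43
eef_pos: [0.5144, -0.1242, 0.1157]
orientation: [[-0.992, -0.127, -0.002], [-0.127, 0.992, 0.001], [0.002, 0.001, -1.0]]
contact_force: [1.5, -0.1, -0.4]
finger_gap: 0.0855
```

Request:
servo_tool(steps=[[[1, -0.01, 0.034, 0, 0], [1, -0.01, 0.034, 0, 0], [1, -0.01, 0.034, 0, 0], [1, -0.01, 0.034, 0, 0], [1, -0.01, 0.034, 0, 0]]])

```text
time_s: 8.85
eef_pos: [0.4644, 0.0458, 0.116]
orientation: [[-0.992, -0.126, -0.001], [-0.126, 0.992, -0.0], [0.001, 0.0, -1.0]]
contact_force: [-0.1, -0.4, 0.3]
finger_gap: 0.0851
```

Request:
servo_tool(steps=[[[1, -0.0085, 0.028, 0, 0], [1, -0.005, 0.0175, 0, 0], [1, 0, 0, 0, 0], [1, 0, 0, 0, 0]]])

```text
time_s: 9.18
eef_pos: [0.4517, 0.0904, 0.1162]
orientation: [[-0.992, -0.128, -0.001], [-0.128, 0.992, -0.0], [0.001, -0.0, -1.0]]
contact_force: [-0.6, -0.3, 0.6]
finger_gap: 0.0856
```

```bash
python3 - <<'E'
from h import *
c=grab('wrist','w8.png');o=env.get_obs();print(o['time_s'],o['eef_pos'],o['contact_force'],o['finger_gap'])
print(proj(c,[.453,.0895,.01]))
E
```

```text
9.2333 [0.45196244 0.0896778  0.11626323] [ 0.30693475 -0.52546818 -0.48005814] 0.08561488541299811
[315.04183056 195.53015503]
```

View pics/w8.png

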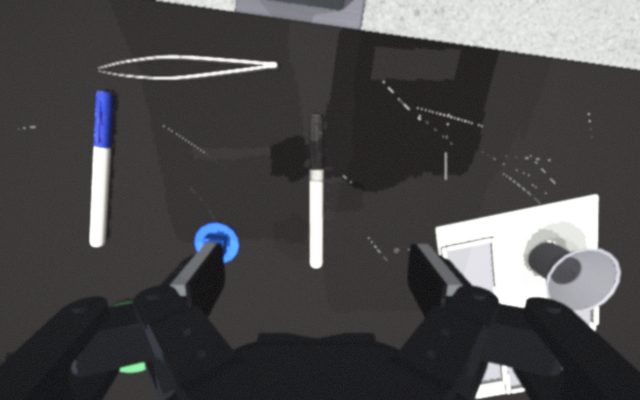

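```bash
python3 - <<'E'
from h import *
c=load('wrist');a=ray(c,316,114,.008);b=ray(c,316.5,268,.008);print(a,b,(a+b)/2,np.linalg.norm(a-b),np.degrees(np.arctan2(b[1]-a[1],b[0]-a[0])))
E
```

```text
[0.38739083 0.08181034 0.008     ] [0.52070214 0.09953891 0.008     ] [0.45404648 0.09067462 0.008     ] 0.1344849716273894 7.575103494968051
```

Request:
servo_tool(steps=[[[0.5, 0.0015, 0.001, -0.02, 0], [0.5, 0, 0, -0.03, 0], [0.5, 0, 0, -0.03, 0], [0.5, 0, 0, -0.015, 0], [0.5, 0, 0, -0.008, 0]]])

```text
time_s: 9.65
eef_pos: [0.4527, 0.0897, 0.0114]
orientation: [[-0.992, -0.124, -0.004], [-0.124, 0.992, -0.001], [0.004, -0.0, -1.0]]
contact_force: [0.5, -0.8, -0.1]
finger_gap: 0.0428
```

Request:
servo_tool(steps=[[[0.4, 0, 0, -0.005, 0], [0.35, 0, 0, -0.002, 0], [0.3, 0, 0, 0, 0], [0.3, 0, 0, 0, 0]]])

```text
time_s: 9.98
eef_pos: [0.4543, 0.0907, 0.0076]
orientation: [[-0.992, -0.126, 0.001], [-0.126, 0.992, 0.0], [-0.001, -0.0, -1.0]]
contact_force: [-0.8, 0.3, -0.0]
finger_gap: 0.0251
```

Request:
servo_tool(steps=[[[0.0, 0, 0, 0, 0], [0.0, 0, 0, 0, 0], [0.0, 0, 0, 0, 0], [0.0, 0, 0, 0, 0], [0.0, 0, 0, 0, 0]]], grip_force=30)

```text
time_s: 10.4
eef_pos: [0.4542, 0.0909, 0.0077]
orientation: [[-0.992, -0.126, 0.002], [-0.126, 0.992, 0.0], [-0.002, -0.0, -1.0]]
contact_force: [-0.3, -0.9, 5.7]
finger_gap: 0.0102
```

Request:
servo_tool(steps=[[[0.3, 0, 0, 0, 0], [0.3, 0, 0, 0, 0], [0.3, 0, 0, -0.002, 0], [0.3, 0, 0, -0.0015, 0], [0.3, 0, 0, 0, 0]]])

```text
time_s: 10.82
eef_pos: [0.4535, 0.0908, 0.0029]
orientation: [[-0.992, -0.126, -0.001], [-0.126, 0.992, -0.0], [0.001, -0.0, -1.0]]
contact_force: [0.6, -0.6, 0.8]
finger_gap: 0.0254
```

Request:
servo_tool(steps=[[[0.0, 0, 0, 0, 0], [0.0, 0, 0, 0, 0], [0.0, 0, 0, 0, 0], [0.0, 0, 0, 0, 0], [0.0, 0, 0, 0, 0]]], grip_force=30)

```text
time_s: 11.23
eef_pos: [0.4537, 0.0908, 0.0033]
orientation: [[-0.992, -0.126, 0.0], [-0.126, 0.992, -0.0], [-0.0, -0.0, -1.0]]
contact_force: [-0.1, -0.6, -0.2]
finger_gap: 0.0107
```

Request:
servo_tool(steps=[[[0, 0, 0, 0.015, 0], [0, 0, 0, 0.025, 0], [0, 0, -0.015, 0.03, 0], [0, 0.002, -0.025, 0.025, -0.04], [0, 0.004, -0.033, 0, -0.04]]])

```text
time_s: 11.65
eef_pos: [0.4614, 0.0179, 0.1027]
orientation: [[-0.999, -0.047, 0.007], [-0.047, 0.999, -0.0], [-0.007, -0.0, -1.0]]
contact_force: [2.1, -0.1, 0.1]
finger_gap: 0.0101
```

Request:
servo_tool(steps=[[[0, 0.004, -0.036, 0, -0.05], [0, 0.004, -0.036, 0, -0.05], [0, 0.004, -0.036, 0, -0.048], [0, 0.004, -0.036, 0, 0], [0, 0.004, -0.036, 0, 0]]])

```text
time_s: 12.07
eef_pos: [0.4795, -0.164, 0.0984]
orientation: [[-0.995, 0.102, 0.0], [0.102, 0.995, -0.0], [-0.0, -0.0, -1.0]]
contact_force: [-0.1, -0.2, 0.0]
finger_gap: 0.0104
```

Request:
servo_tool(steps=[[[0, 0.004, -0.036, 0, 0], [0, 0.004, -0.036, 0, 0], [0, 0.004, -0.036, 0, 0], [0, 0.004, -0.032, 0, 0], [0, 0.004, -0.021, 0, 0]]])

```text
time_s: 12.48
eef_pos: [0.4993, -0.3261, 0.0981]
orientation: [[-0.995, 0.103, -0.0], [0.103, 0.995, -0.0], [-0.0, -0.0, -1.0]]
contact_force: [-0.9, 0.9, -1.8]
finger_gap: 0.0105
```

Request:
servo_tool(steps=[[[0, 0.0013, -0.01, 0, 0], [0, 0, 0, -0.02, 0], [0, 0, 0, -0.01, 0], [0, 0, 0, 0, 0]]])

```text
time_s: 12.82
eef_pos: [0.4998, -0.3317, 0.0657]
orientation: [[-0.995, 0.101, -0.004], [0.101, 0.995, 0.003], [0.004, 0.002, -1.0]]
contact_force: [0.2, 0.6, -0.9]
finger_gap: 0.0106
```

```bash
python3 - <<'E'
from h import *
c=grab('wrist','w9.png');o=env.get_obs();print(o['time_s'],o['eef_pos'],o['contact_force'],o['finger_gap'])
E
```

```text
12.8667 [ 0.50043088 -0.33197748  0.06714039] [0.47669539 0.15204176 0.03720021] 0.010253042782776578
```

View pics/w9.png

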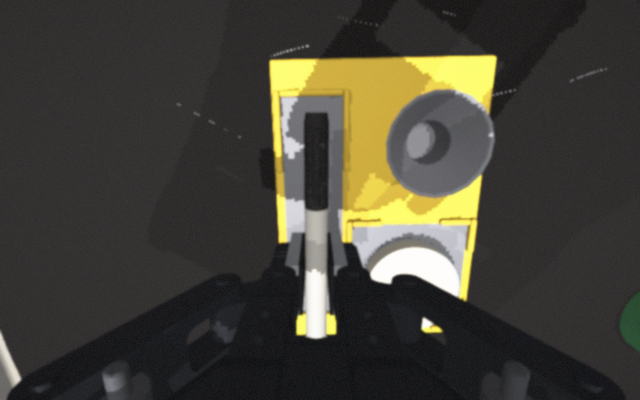

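Marker is over the long bay and aligned (marker (316,225), bay walls about 285–345). Lowering.

Request:
servo_tool(steps=[[[0, 0.0005, 0, -0.015, 0], [0, 0, 0, -0.018, 0], [0, 0, 0, -0.012, 0], [0, 0, 0, -0.006, 0], [0, 0, 0, 0, 0]]])

```text
time_s: 13.28
eef_pos: [0.5012, -0.3325, 0.0165]
orientation: [[-0.995, 0.101, -0.001], [0.101, 0.995, 0.001], [0.002, 0.001, -1.0]]
contact_force: [-0.1, 0.1, 0.3]
finger_gap: 0.0104
```

Request:
servo_tool(steps=[[[0, 0, 0, -0.003, 0], [0, 0, 0, -0.002, 0], [0, 0, 0, -0.0015, 0], [0, 0, 0, 0, 0]]])

```text
time_s: 13.62
eef_pos: [0.5016, -0.3332, 0.011]
orientation: [[-0.995, 0.102, 0.0], [0.102, 0.995, -0.0], [-0.0, -0.0, -1.0]]
contact_force: [0.4, 0.6, -0.3]
finger_gap: 0.0099
```

Request:
servo_tool(steps=[[[0, 0, 0, -0.001, 0], [0, 0, 0, -0.001, 0], [0, 0, 0, 0, 0]]])

```text
time_s: 13.87
eef_pos: [0.5014, -0.3332, 0.0087]
orientation: [[-0.995, 0.102, -0.0], [0.102, 0.995, 0.0], [0.0, 0.0, -1.0]]
contact_force: [-0.2, 0.4, 0.5]
finger_gap: 0.011
```

Request:
servo_tool(steps=[[[0.25, 0, 0, -0.0005, 0], [0.25, 0, 0, 0, 0], [0.25, 0, 0, 0.003, 0], [0.25, 0, 0, 0.01, 0], [0.3, 0, 0, 0.025, 0]]])

```text
time_s: 14.28
eef_pos: [0.5003, -0.3323, 0.0446]
orientation: [[-0.995, 0.102, -0.004], [0.102, 0.995, 0.003], [0.004, 0.002, -1.0]]
contact_force: [0.2, -0.9, 0.7]
finger_gap: 0.0256
```

Request:
servo_tool(steps=[[[0.5, 0, 0, 0.035, 0], [1, 0, 0, 0.03, 0], [1, 0, 0, 0.01, 0], [1, 0, 0, 0, 0]]])

```text
time_s: 14.62
eef_pos: [0.5026, -0.334, 0.1253]
orientation: [[-0.995, 0.102, 0.005], [0.102, 0.995, -0.004], [-0.005, -0.003, -1.0]]
contact_force: [-0.2, -0.3, -0.1]
finger_gap: 0.0729
```

```bash
python3 - <<'E'
from h import *
c=grab('wrist','w10.png');o=env.get_obs();print(o['time_s'],o['eef_pos'],o['contact_force'],o['finger_gap'])
E
```

```text
14.6667 [ 0.50184586 -0.33342568  0.1227805 ] [-0.60501563 -0.0561684  -0.02602237] 0.07956059925481578
```

View pics/w10.png

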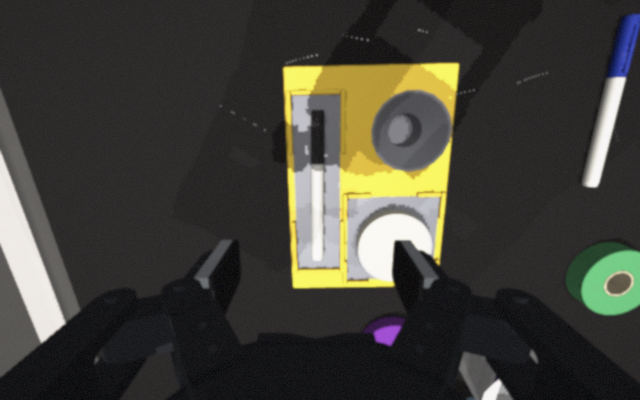

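Black marker lies in the long bay (317,185), clear of ridges. Now to the ball.

Request:
servo_tool(steps=[[[1, 0, 0.015, 0, 0.02], [1, 0.001, 0.028, 0, 0.04], [1, 0.001, 0.035, 0, 0.042], [1, 0.001, 0.035, 0, 0], [1, 0.001, 0.035, 0, 0]]])

```text
time_s: 15.08
eef_pos: [0.5045, -0.1835, 0.1197]
orientation: [[-1.0, 0.0, -0.002], [0.0, 1.0, 0.001], [0.002, 0.001, -1.0]]
contact_force: [0.6, -0.0, -0.2]
finger_gap: 0.0855
```

Request:
servo_tool(steps=[[[1, 0.001, 0.035, 0, 0], [1, 0.001, 0.035, 0, 0], [1, 0.001, 0.035, 0, 0], [1, 0.001, 0.035, 0, 0], [1, 0, 0.03, 0, 0]]])

```text
time_s: 15.5
eef_pos: [0.5086, -0.013, 0.1199]
orientation: [[-1.0, -0.001, -0.002], [-0.001, 1.0, 0.0], [0.002, 0.0, -1.0]]
contact_force: [0.2, 0.5, 0.6]
finger_gap: 0.0856
```

Request:
servo_tool(steps=[[[0.8, 0, 0.022, -0.01, 0], [0.7, 0, 0, -0.02, 0], [0.6, 0, 0, -0.01, 0], [0.6, 0, 0, 0, 0], [0.6, 0, 0, 0, 0]]])

```text
time_s: 15.92
eef_pos: [0.509, 0.0063, 0.0806]
orientation: [[-1.0, 0.001, -0.002], [0.001, 1.0, 0.0], [0.002, 0.0, -1.0]]
contact_force: [0.4, -1.1, 1.3]
finger_gap: 0.0514
```

```bash
python3 - <<'E'
from h import *
print('fun',ray(load('wrist'),411,130,.046))
c=grab('wrist','w11.png');o=env.get_obs();print(o['time_s'],o['eef_pos'],o['contact_force'],o['finger_gap'])
print(proj(c,[.510,.0067,.021]),proj(c,[*o['eef_pos'][:2],.021]))
im=c['img'];hsv=cv2.cvtColor(im,cv2.COLOR_BGR2HSV);m=((hsv[...,0]>100)&(hsv[...,0]<130)&(hsv[...,1]>120)&(hsv[...,2]>60)).astype(np.uint8)
N,L,st,ce=cv2.connectedComponentsWithStats(m)
for i in range(1,N):
  if st[i,4]>100: print(st[i],ce[i])
E
```

```text
fun [ 0.45598502 -0.26228358  0.046     ]
15.9667 [0.50949089 0.00618291 0.08132206] [-0.15642123 -0.77888911 -0.16342022] 0.05083492647509506
[316.81691477 212.93757592] [316.07029015 212.23833154]
[ 165   27   21   74 1396] [175.46489971  63.54441261]
[ 290  179   55   53 1720] [317.22267442 202.44069767]
```

View pics/w11.png

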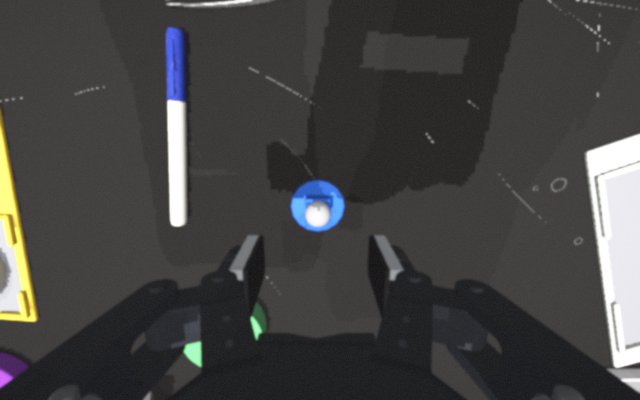

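Request:
servo_tool(steps=[[[0.6, 0.001, 0.0007, -0.02, 0], [0.6, 0, 0, -0.018, 0], [0.6, 0, 0, -0.01, 0], [0.5, 0, 0, -0.005, 0], [0.45, 0, 0, 0, 0]]])

```text
time_s: 16.38
eef_pos: [0.5103, 0.0072, 0.0279]
orientation: [[-1.0, 0.0, -0.001], [0.0, 1.0, 0.0], [0.001, 0.0, -1.0]]
contact_force: [-0.4, -0.1, -0.5]
finger_gap: 0.0384
```

```bash
python3 - <<'E'
from h import *
c=grab('wrist','w12.png');o=env.get_obs();print(o['time_s'],o['eef_pos'],o['contact_force'],o['finger_gap'])
print(proj(c,[*o['eef_pos'][:2],.021]))
E
```

```text
16.4333 [0.51069434 0.00728529 0.02867549] [-0.04411628  0.36688334  0.31047988] 0.038327499568763836
[316.53055171 243.42801027]
```

View pics/w12.png

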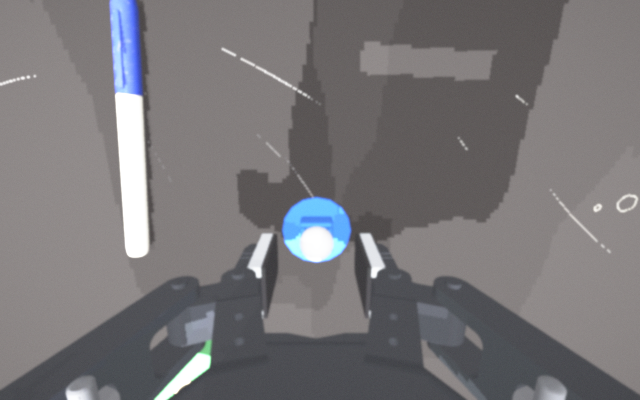

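Request:
servo_tool(steps=[[[0.45, -0.0003, 0, -0.006, 0], [0.45, 0, 0, -0.004, 0], [0.45, 0, 0, -0.002, 0], [0.45, 0, 0, 0, 0]]])

```text
time_s: 16.77
eef_pos: [0.51, 0.0076, 0.016]
orientation: [[-1.0, -0.0, -0.0], [-0.0, 1.0, -0.0], [0.0, -0.0, -1.0]]
contact_force: [-0.4, -0.2, -0.2]
finger_gap: 0.0386
```

Request:
servo_tool(steps=[[[0.3, 0, 0, 0, 0], [0.2, 0, 0, 0, 0], [0.1, 0, 0, 0, 0], [0.05, 0, 0, 0, 0], [0.05, 0, 0, 0, 0]]], grip_force=30)

```text
time_s: 17.18
eef_pos: [0.5103, 0.0075, 0.0165]
orientation: [[-1.0, -0.0, 0.0], [-0.0, 1.0, -0.0], [-0.0, -0.0, -1.0]]
contact_force: [0.2, 0.3, 1.1]
finger_gap: 0.0154
```

Request:
servo_tool(steps=[[[0.05, 0, 0, 0, 0], [0.05, 0, 0, 0, 0]]])

```text
time_s: 17.35
eef_pos: [0.5103, 0.0075, 0.0164]
orientation: [[-1.0, -0.0, 0.0], [-0.0, 1.0, -0.0], [-0.0, -0.0, -1.0]]
contact_force: [0.4, -0.4, 2.2]
finger_gap: 0.0154
```

Gap 15.4 mm, consistent with the ball allowing for the sensor's offset. Lifting and checking.

Request:
servo_tool(steps=[[[0.05, 0, 0, 0.005, 0], [0.05, 0, 0, 0.015, 0], [0.05, 0, 0, 0.025, 0], [0.05, 0, 0, 0.025, 0], [0.05, 0, 0, 0.015, 0]]])

```text
time_s: 17.77
eef_pos: [0.5107, 0.0075, 0.1039]
orientation: [[-1.0, -0.0, 0.002], [-0.0, 1.0, -0.0], [-0.002, -0.0, -1.0]]
contact_force: [0.5, 0.6, 0.2]
finger_gap: 0.0155
```

```bash
python3 - <<'E'
from h import *
c=grab('wrist','w13.png');o=env.get_obs();print(o['time_s'],o['eef_pos'],o['contact_force'],o['finger_gap'])
E
```

```text
17.8167 [0.511712   0.00748816 0.10597314] [ 0.40526396 -0.2842823   2.47755615] 0.015377880511573802
```

View pics/w13.png

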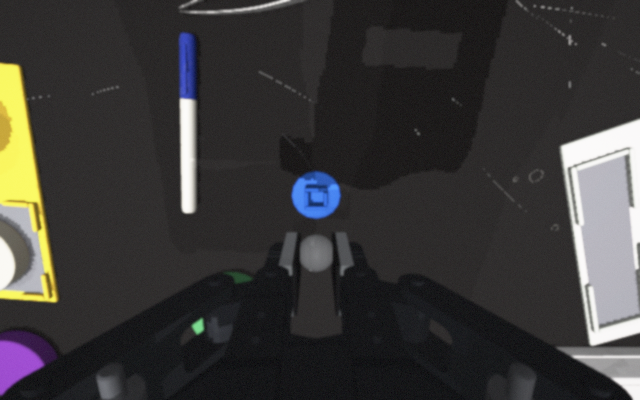

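Ball is held (316,253) and the post is empty. Moving over the yellow funnel.

Request:
servo_tool(steps=[[[0.05, -0.003, -0.012, 0, 0], [0.05, -0.005, -0.023, 0, 0], [0.05, -0.006, -0.03, 0, 0], [0.05, -0.006, -0.032, 0, 0], [0.05, -0.006, -0.032, 0, 0]]])

```text
time_s: 18.23
eef_pos: [0.483, -0.123, 0.1004]
orientation: [[-1.0, -0.001, -0.001], [-0.001, 1.0, 0.0], [0.001, 0.0, -1.0]]
contact_force: [0.5, -0.1, -0.3]
finger_gap: 0.0154
```

Request:
servo_tool(steps=[[[0.05, -0.006, -0.032, 0, 0], [0.05, -0.006, -0.032, 0, 0], [0.05, -0.006, -0.03, 0, 0], [0.05, -0.006, -0.024, 0, 0], [0.05, -0.0035, -0.0165, 0, 0]]])

```text
time_s: 18.65
eef_pos: [0.455, -0.2583, 0.1003]
orientation: [[-1.0, 0.001, -0.001], [0.001, 1.0, 0.001], [0.001, 0.001, -1.0]]
contact_force: [-0.5, 0.5, -0.2]
finger_gap: 0.0151
```

Request:
servo_tool(steps=[[[0.05, -0.001, -0.006, -0.01, 0], [0.05, 0, 0, -0.015, 0], [0.05, 0, 0, -0.01, 0], [0.05, 0, 0, 0, 0], [0.05, 0, 0, 0, 0]]])

```text
time_s: 19.07
eef_pos: [0.4553, -0.2613, 0.0654]
orientation: [[-1.0, -0.001, -0.002], [-0.001, 1.0, 0.001], [0.002, 0.001, -1.0]]
contact_force: [0.1, -0.1, 0.2]
finger_gap: 0.0152
```

```bash
python3 - <<'E'
from h import *
c=grab('wrist','w14.png');o=env.get_obs();print(o['time_s'],o['eef_pos'],o['contact_force'],o['finger_gap'])
print(proj(c,[.4562,-.262,.046]))
E
```

```text
19.1167 [ 0.45577248 -0.26150856  0.06621507] [ 0.0196672  -0.22765143 -0.08889407] 0.015242115317870782
[315.014733   235.09491289]
```

View pics/w14.png

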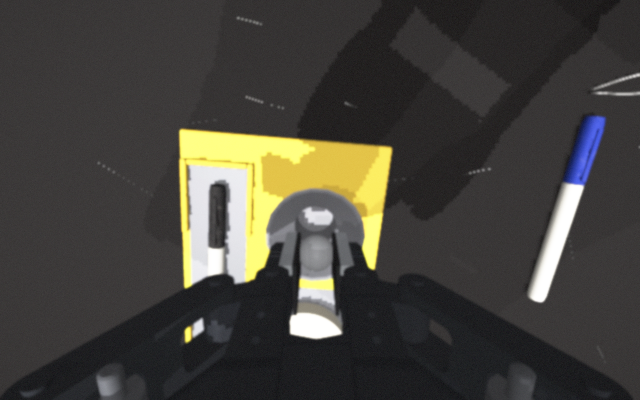

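Request:
servo_tool(steps=[[[0.05, 0.0004, -0.0005, -0.008, 0], [0.05, 0, 0, -0.005, 0], [0.05, 0, 0, -0.002, 0], [0.05, 0, 0, 0, 0]]])

```text
time_s: 19.45
eef_pos: [0.4559, -0.2622, 0.0507]
orientation: [[-1.0, -0.0, -0.001], [-0.0, 1.0, 0.001], [0.001, 0.001, -1.0]]
contact_force: [-0.8, -0.6, -0.3]
finger_gap: 0.0153
```

Request:
servo_tool(steps=[[[0.4, 0, 0, 0, 0], [0.4, 0, 0, 0, 0], [0.4, 0, 0, 0, 0], [0.4, 0, 0, 0.02, 0], [0.6, 0, 0, 0.03, 0]]])

```text
time_s: 19.87
eef_pos: [0.4549, -0.2617, 0.0998]
orientation: [[-1.0, -0.0, -0.004], [-0.0, 1.0, 0.003], [0.004, 0.003, -1.0]]
contact_force: [-0.1, 0.0, 0.4]
finger_gap: 0.0451
```

Request:
servo_tool(steps=[[[1, 0, 0, 0.03, 0], [1, 0, 0, 0.015, 0], [1, 0, 0, 0, 0]]])

```text
time_s: 20.12
eef_pos: [0.4573, -0.2633, 0.1501]
orientation: [[-1.0, -0.0, 0.005], [-0.0, 1.0, -0.003], [-0.005, -0.003, -1.0]]
contact_force: [0.1, 0.2, 0.6]
finger_gap: 0.0806
```

```bash
python3 - <<'E'
from h import *
c=grab('wrist','w15.png');o=env.get_obs();print(o['time_s'],o['eef_pos'],o['contact_force'],o['finger_gap'])
E
```

```text
20.1667 [ 0.4566307  -0.26285734  0.14786694] [0.88356201 0.09054332 0.55276575] 0.0850373394637467
```

View pics/w15.png

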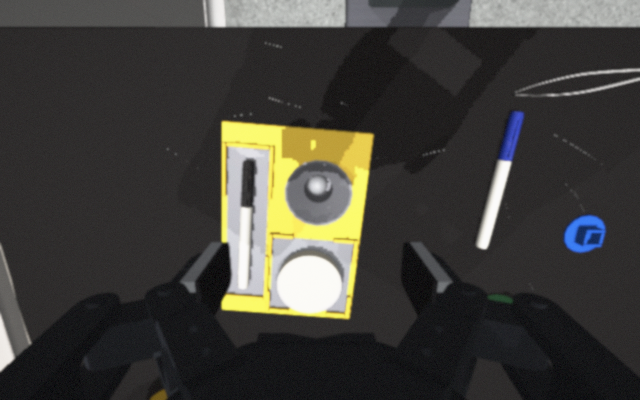

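Ball is in the funnel (319,185). Let me enlarge it and check carton clearance by the tape.

```bash
python3 - <<'E'
from h import *
c=grab('wrist');cv2.imwrite('pics/w16.png',np.hstack([cv2.resize(c['img'][150:235,275:365],None,fx=4.4,fy=4.4,interpolation=cv2.INTER_CUBIC),cv2.resize(load('top')['img'][90:175,370:460],None,fx=4.4,fy=4.4,interpolation=cv2.INTER_CUBIC)]))
s=load('scene'); print('carton base pts',[ray(s,u,v,0).round(3) for u,v in((334,160),(321.5,150),(348,151))])
print('tape scene',ray(s,334,182.3,.019))
o=env.get_obs();print(o['time_s'],o['eef_pos'])
E
```

```text
carton base pts [array([ 0.676, -0.149,  0.   ]), array([ 0.729, -0.158,  0.   ]), array([ 0.669, -0.203,  0.   ])]
tape scene [ 0.61277512 -0.0690466   0.019     ]
20.2167 [ 0.45607365 -0.26247178  0.14632777]
```

View pics/w16.png

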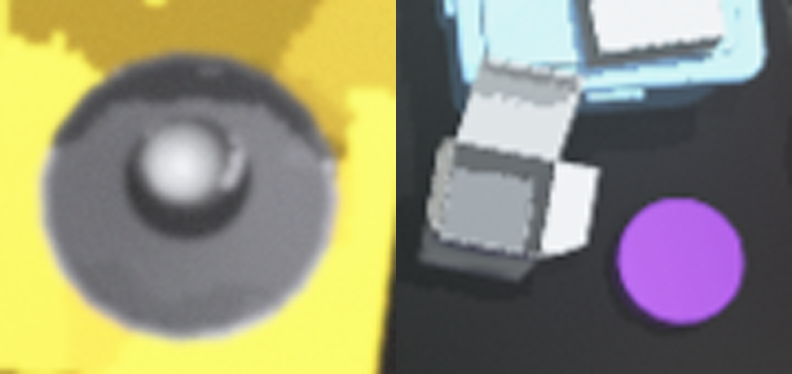

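Ball sits down in the well. On to the tape roll (only one green roll, previously confirmed).

Request:
servo_tool(steps=[[[1, 0.01, 0.0125, 0, 0], [1, 0.02, 0.0245, 0, 0], [1, 0.023, 0.028, 0, 0], [1, 0.023, 0.028, 0, 0], [1, 0.023, 0.028, 0, 0]]])

```text
time_s: 20.63
eef_pos: [0.5554, -0.1399, 0.1447]
orientation: [[-1.0, 0.0, -0.002], [0.0, 1.0, 0.001], [0.002, 0.001, -1.0]]
contact_force: [0.5, -0.5, -0.4]
finger_gap: 0.0855
```

Request:
servo_tool(steps=[[[1, 0.023, 0.028, 0, 0], [1, 0.021, 0.026, 0, 0], [1, 0.014, 0.018, -0.01, 0], [1, 0, 0, -0.02, 0], [1, 0, 0, 0, 0]]])

```text
time_s: 21.05
eef_pos: [0.6114, -0.068, 0.1109]
orientation: [[-1.0, -0.002, -0.007], [-0.002, 1.0, 0.001], [0.007, 0.001, -1.0]]
contact_force: [0.0, -0.7, -1.2]
finger_gap: 0.0857
```

```bash
python3 - <<'E'
from h import *
c=grab('wrist','w17.png');o=env.get_obs();print(o['time_s'],o['eef_pos'],o['contact_force'],o['finger_gap'])
im=c['img'];hsv=cv2.cvtColor(im,cv2.COLOR_BGR2HSV);m=((hsv[...,0]>50)&(hsv[...,0]<85)&(hsv[...,1]>80)&(hsv[...,2]>130)).astype(np.uint8)
N,L,st,ce=cv2.connectedComponentsWithStats(m); i=1+np.argmax(st[1:,4]); cs,_=cv2.findContours((L==i).astype(np.uint8),cv2.RETR_EXTERNAL,cv2.CHAIN_APPROX_NONE)
e=cv2.fitEllipse(cs[0]);print(st[i],e,ray(c,*e[0],.019),proj(c,[.613,-.07,.019]))
E
```

```text
21.1 [ 0.61160403 -0.06894315  0.11298813] [-0.17460688 -0.74738003 -0.07995322] 0.0857880035685951
[ 274  180   82   62 2929] ((313.7140808105469, 210.2954864501953), (59.35675811767578, 82.24012756347656), 93.64081573486328) [ 0.62041548 -0.06980903  0.019     ] [313.48285106 201.39268971]
```

View pics/w17.png

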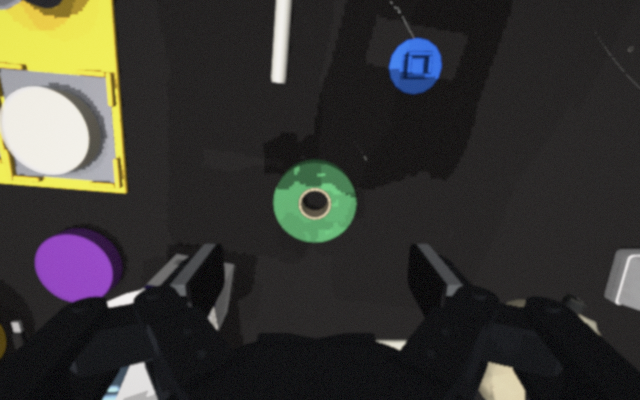

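Tape top face centred at (315,203). Descending and gripping.

Request:
servo_tool(steps=[[[1, 0.001, 0, -0.025, 0], [1, 0.0008, 0, -0.035, 0], [1, 0, 0, -0.025, 0], [1, 0, 0, -0.012, 0], [1, 0, 0, -0.006, 0]]])

```text
time_s: 21.52
eef_pos: [0.614, -0.07, 0.0119]
orientation: [[-1.0, 0.001, -0.003], [0.001, 1.0, 0.0], [0.003, 0.0, -1.0]]
contact_force: [0.8, -0.4, 0.6]
finger_gap: 0.0858
```

Request:
servo_tool(steps=[[[1, 0, 0, -0.002, 0], [1, 0, 0, 0, 0], [1, 0, 0, 0, 0]]])

```text
time_s: 21.77
eef_pos: [0.6157, -0.0697, 0.0129]
orientation: [[-1.0, -0.0, 0.002], [-0.0, 1.0, -0.0], [-0.002, -0.0, -1.0]]
contact_force: [0.3, 0.4, 1.1]
finger_gap: 0.0855
```

```bash
python3 - <<'E'
from h import *
c=grab('wrist','w18.png');o=env.get_obs();print(o['time_s'],o['eef_pos'],o['contact_force'],o['finger_gap'])
print(proj(c,[*o['eef_pos'][:2],.019]))
E
```

```text
21.8167 [ 0.61562966 -0.06967795  0.01289255] [-0.22804828 -0.45420333  0.25614743] 0.08568652885256368
[316.55732933 253.75621699]
```

View pics/w18.png

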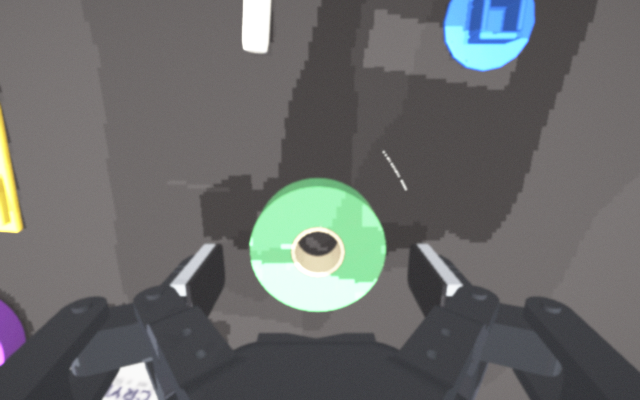

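Request:
servo_tool(steps=[[[1, -0.0015, 0, -0.003, 0], [1, 0, 0.0005, -0.002, 0], [1, 0, 0, 0, 0], [0.7, 0, 0, 0, 0], [0.5, 0, 0, 0, 0]]], grip_force=35)

```text
time_s: 22.23
eef_pos: [0.6135, -0.0689, 0.0064]
orientation: [[-1.0, -0.0, 0.0], [-0.0, 1.0, -0.0], [-0.0, -0.0, -1.0]]
contact_force: [-3.3, -2.0, 30.2]
finger_gap: 0.0639
```

Request:
servo_tool(steps=[[[0.5, 0, 0, 0, 0], [0.5, 0, 0, 0, 0], [0.5, 0, 0, 0, 0], [0.5, 0, 0, 0, 0]]])

```text
time_s: 22.57
eef_pos: [0.6136, -0.069, 0.0069]
orientation: [[-1.0, -0.0, 0.001], [-0.0, 1.0, -0.0], [-0.001, -0.0, -1.0]]
contact_force: [-2.2, -0.3, 4.9]
finger_gap: 0.0636
```

Request:
servo_tool(steps=[[[0.5, 0, 0, 0.005, 0], [0.5, 0, 0, 0.015, 0], [0.5, 0, 0, 0.025, 0], [0.5, 0, 0, 0.03, 0], [0.5, 0, 0, 0.02, 0]]])

```text
time_s: 22.98
eef_pos: [0.6139, -0.069, 0.1041]
orientation: [[-1.0, -0.0, 0.002], [-0.0, 1.0, -0.0], [-0.002, -0.0, -1.0]]
contact_force: [1.3, -0.2, 1.1]
finger_gap: 0.0628
```

```bash
python3 - <<'E'
from h import *
c=grab('wrist','w19.png');o=env.get_obs();print(o['time_s'],o['eef_pos'],o['contact_force'],o['finger_gap'])
E
```

```text
23.0333 [ 0.61531111 -0.06923775  0.10780798] [ 0.79549753 -0.9424829   3.23319621] 0.06328208764261582
```

View pics/w19.png

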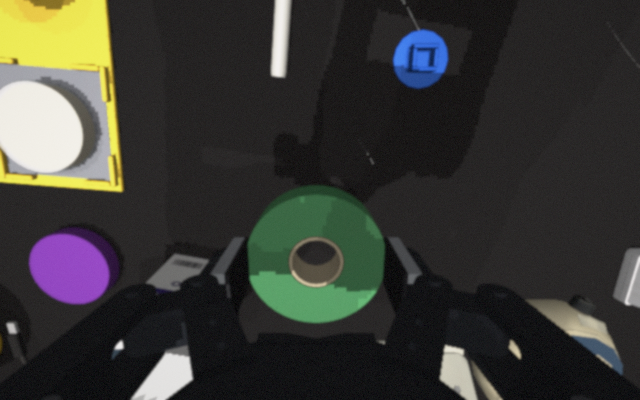

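Tape held (316,255). Carrying it to the white tray.

Request:
servo_tool(steps=[[[0.5, -0.003, 0.012, 0, 0], [0.5, -0.003, 0.024, 0, 0.03], [0.5, -0.003, 0.032, 0, 0.05], [0.5, -0.003, 0.034, 0, 0.05], [0.5, -0.003, 0.036, 0, 0.05]]])

```text
time_s: 23.45
eef_pos: [0.5975, 0.0705, 0.1006]
orientation: [[-0.984, -0.181, -0.001], [-0.181, 0.984, -0.0], [0.001, 0.0, -1.0]]
contact_force: [0.8, 0.3, 0.2]
finger_gap: 0.0632
```

Request:
servo_tool(steps=[[[0.5, -0.003, 0.036, 0, 0.05], [0.5, -0.003, 0.036, 0, 0.05], [0.5, -0.003, 0.036, 0, 0.055], [0.5, -0.003, 0.036, 0, 0], [0.5, -0.003, 0.034, 0, 0]]])

```text
time_s: 23.87
eef_pos: [0.5822, 0.2494, 0.1006]
orientation: [[-0.944, -0.33, -0.001], [-0.33, 0.944, -0.0], [0.001, 0.0, -1.0]]
contact_force: [-0.1, 0.0, -0.1]
finger_gap: 0.0631
```

Request:
servo_tool(steps=[[[0.5, -0.003, 0.032, 0, 0], [0.5, -0.003, 0.028, 0, 0], [0.5, 0, 0.02, 0, 0], [0.5, 0, 0.009, 0, 0], [0.5, 0, 0, 0, 0]]])

```text
time_s: 24.28
eef_pos: [0.5764, 0.3377, 0.1004]
orientation: [[-0.944, -0.331, -0.001], [-0.331, 0.944, -0.0], [0.001, -0.0, -1.0]]
contact_force: [-0.2, 0.7, -1.1]
finger_gap: 0.0631
```

Request:
servo_tool(steps=[[[0.5, 0, 0, 0, 0], [0.5, 0, 0, 0, 0]]])

```text
time_s: 24.45
eef_pos: [0.5775, 0.3348, 0.101]
orientation: [[-0.945, -0.328, -0.001], [-0.328, 0.945, -0.0], [0.001, -0.0, -1.0]]
contact_force: [0.0, -0.6, -0.7]
finger_gap: 0.0631
```

```bash
python3 - <<'E'
from h import *
c=grab('wrist','w20.png');o=env.get_obs();print(o['time_s'],o['eef_pos'],o['contact_force'],o['finger_gap'])
print(proj(c,[.578,.336,.006]))
E
```

```text
24.5 [0.57762654 0.3346816  0.10120948] [ 0.21180301  0.24305891 -0.22644777] 0.06296737999449646
[317.67731861 198.84594555]
```

View pics/w20.png

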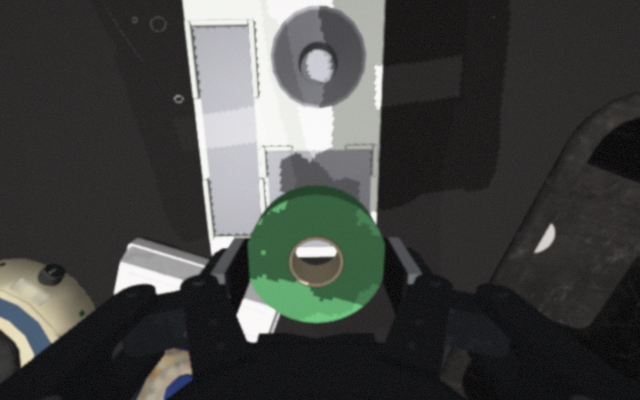

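```bash
python3 - <<'E'
from h import *
c=load('wrist')
cv2.imwrite('pics/w20c.png',cv2.resize(c['img'][0:260,170:400],None,fx=2.3,fy=2.3))
print('fun',ray(c,318.5,57.5,.046),proj(c,[.4845,.303,.046]))
P=[ray(c,*q,.006)[:2] for q in((194,27),(249,25),(214,236),(261,236))]
print(np.round(P,4),np.mean(P,0)); a=(P[0]+P[1])/2;b=(P[2]+P[3])/2;print(np.degrees(np.arctan2(*(b-a)[::-1])),np.linalg.norm(b-a))
print([ray(c,*q,.006)[:2].round(4) for q in((266,150),(372,150))])
E
```

```text
fun [0.48489198 0.30372649 0.046     ] [317.5618414   56.38657741]
[[0.4889 0.2136]
 [0.4751 0.2494]
 [0.6366 0.2652]
 [0.6238 0.3021]] [0.55609066 0.25758867]
19.378820285359755 0.15713215095361188
[array([0.5542, 0.2855]), array([0.5274, 0.3626])]
```

View pics/w20c.png

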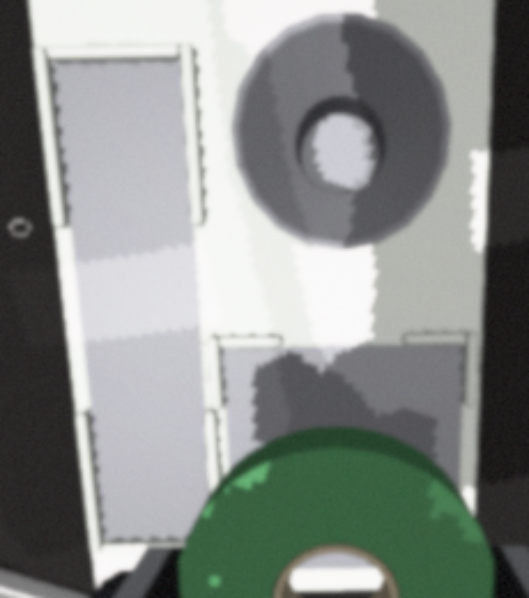

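Request:
servo_tool(steps=[[[0.5, 0.001, 0.0015, -0.015, 0], [0.5, 0.001, 0.0015, -0.025, 0], [0.5, 0, 0, -0.02, 0], [0.5, 0, 0, -0.01, 0], [0.5, 0, 0, 0, 0]]])

```text
time_s: 24.92
eef_pos: [0.5783, 0.3378, 0.0279]
orientation: [[-0.945, -0.328, -0.004], [-0.328, 0.945, -0.002], [0.005, -0.001, -1.0]]
contact_force: [-0.5, -0.2, 0.2]
finger_gap: 0.0634
```

Request:
servo_tool(steps=[[[0.5, 0, 0, 0, 0], [0.5, 0, 0, 0, 0]]])

```text
time_s: 25.08
eef_pos: [0.58, 0.3391, 0.0325]
orientation: [[-0.944, -0.329, 0.002], [-0.329, 0.944, 0.001], [-0.002, 0.0, -1.0]]
contact_force: [0.9, -0.7, -0.4]
finger_gap: 0.0635
```

```bash
python3 - <<'E'
from h import *
c=grab('wrist','w21.png');o=env.get_obs();print(o['time_s'],o['eef_pos'],o['contact_force'],o['finger_gap'])
E
```

```text
25.1333 [0.58007034 0.33921422 0.03274296] [ 0.41716136  0.19590366 -0.14439219] 0.06292669802241255
```

View pics/w21.png

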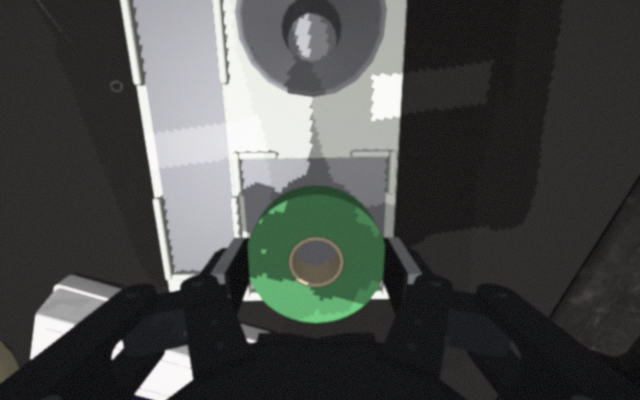

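```bash
python3 - <<'E'
from h import *
c=load('wrist')
P=[ray(c,*q,.007)[:2] for q in((240,158),(389,157),(247,292),(384,293))]
print(np.round(P,4),np.mean(P,0))
cv2.imwrite('pics/w21c.png',cv2.resize(c['img'][140:320,210:420],None,fx=3,fy=3))
E
```

```text
[[0.5541 0.2856]
 [0.5267 0.3625]
 [0.6333 0.312 ]
 [0.6059 0.3925]] [0.57999082 0.33815342]
```

View pics/w21c.png

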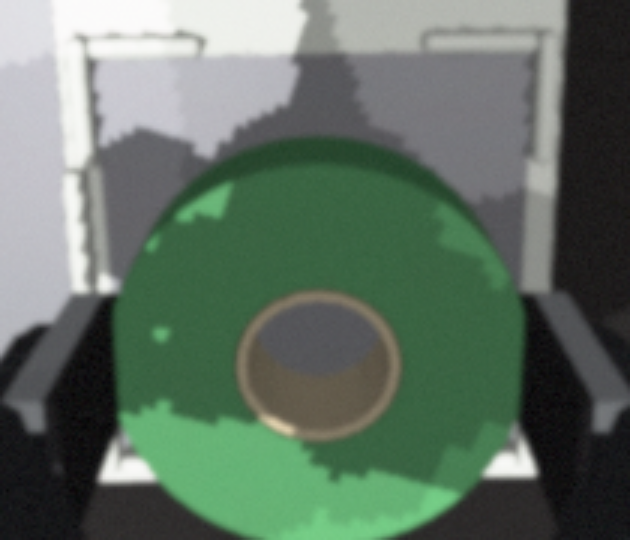

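Request:
servo_tool(steps=[[[0.5, 0, -0.001, -0.007, 0], [0.5, 0, 0, -0.006, 0], [0.5, 0, 0, -0.004, 0], [0.5, 0, 0, -0.002, 0], [0.5, 0, 0, 0, 0]]])

```text
time_s: 25.55
eef_pos: [0.5791, 0.3379, 0.0115]
orientation: [[-0.944, -0.329, -0.001], [-0.329, 0.944, -0.0], [0.001, -0.0, -1.0]]
contact_force: [-0.6, 1.3, -0.8]
finger_gap: 0.0633
```

Request:
servo_tool(steps=[[[0.5, 0, 0, -0.0008, 0], [0.5, 0, 0, 0, 0]]])

```text
time_s: 25.72
eef_pos: [0.5794, 0.3381, 0.0115]
orientation: [[-0.944, -0.329, 0.0], [-0.329, 0.944, 0.0], [-0.0, 0.0, -1.0]]
contact_force: [0.5, 0.4, 0.1]
finger_gap: 0.0628
```

Request:
servo_tool(steps=[[[0.5, 0, 0, -0.0008, 0], [0.5, 0, 0, 0, 0]]])

```text
time_s: 25.88
eef_pos: [0.5796, 0.3382, 0.011]
orientation: [[-0.944, -0.329, 0.001], [-0.329, 0.944, 0.0], [-0.001, 0.0, -1.0]]
contact_force: [1.3, -0.3, 0.4]
finger_gap: 0.0629
```

Request:
servo_tool(steps=[[[0.8, 0, 0, 0, 0], [0.9, 0, 0, 0, 0], [1, 0, 0, 0, 0], [1, 0, 0, 0.005, 0], [1, 0, 0, 0.02, 0]]])

```text
time_s: 26.3
eef_pos: [0.5779, 0.3373, 0.0331]
orientation: [[-0.944, -0.329, -0.005], [-0.329, 0.944, -0.002], [0.005, -0.001, -1.0]]
contact_force: [-0.8, -0.8, -0.6]
finger_gap: 0.0854
```

Request:
servo_tool(steps=[[[1, 0, 0, 0.03, 0], [1, 0, 0, 0.03, 0], [1, 0, 0, 0.025, 0], [1, 0, 0, 0, 0]]])

```text
time_s: 26.63
eef_pos: [0.5812, 0.339, 0.1273]
orientation: [[-0.944, -0.329, 0.008], [-0.329, 0.944, 0.004], [-0.009, 0.001, -1.0]]
contact_force: [1.5, -0.1, -0.1]
finger_gap: 0.0854
```

```bash
python3 - <<'E'
from h import *
c=grab('wrist','w22.png');o=env.get_obs();print(o['time_s'],o['eef_pos'],o['contact_force'],o['finger_gap'])
E
```

```text
26.6833 [0.58046637 0.33861025 0.12430395] [-0.49387277  0.49993055  0.16482571] 0.08551416632400621
```

View pics/w22.png

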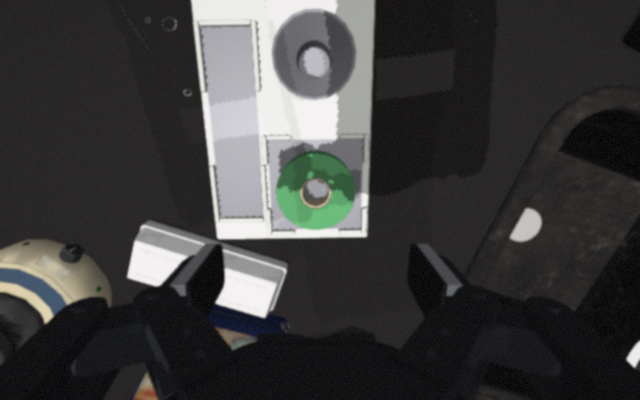

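Tape lies in the white square bay (316,190). Now the blue marker.

Request:
servo_tool(steps=[[[1, -0.004, -0.014, 0, -0.04], [1, -0.008, -0.028, 0, -0.06], [1, -0.01, -0.035, 0, -0.07], [1, -0.01, -0.035, 0, -0.07], [1, -0.01, -0.035, 0, -0.07]]])

```text
time_s: 27.1
eef_pos: [0.5361, 0.1896, 0.1196]
orientation: [[-1.0, -0.022, -0.002], [-0.022, 1.0, -0.0], [0.002, -0.0, -1.0]]
contact_force: [1.0, -0.2, 0.0]
finger_gap: 0.0853
```

Request:
servo_tool(steps=[[[1, -0.01, -0.035, 0, -0.07], [1, -0.01, -0.035, 0, -0.06], [1, -0.01, -0.035, 0, 0], [1, -0.01, -0.035, 0, 0], [1, -0.01, -0.035, 0, 0]]])

```text
time_s: 27.52
eef_pos: [0.4861, 0.0146, 0.12]
orientation: [[-0.995, 0.104, -0.001], [0.104, 0.995, 0.0], [0.001, -0.0, -1.0]]
contact_force: [0.8, -0.3, -0.4]
finger_gap: 0.0856
```

Request:
servo_tool(steps=[[[1, -0.01, -0.035, 0, 0], [1, -0.01, -0.035, 0, 0], [1, -0.0075, -0.025, 0, 0], [1, -0.004, -0.011, -0.01, 0], [1, 0, 0, 0, 0]]])

```text
time_s: 27.93
eef_pos: [0.4543, -0.0916, 0.109]
orientation: [[-0.994, 0.107, -0.003], [0.107, 0.994, 0.001], [0.003, 0.0, -1.0]]
contact_force: [0.2, 1.1, -0.6]
finger_gap: 0.0854
```

Request:
servo_tool(steps=[[[1, 0, 0, 0, 0], [1, 0, 0, 0, 0]]])

```text
time_s: 28.1
eef_pos: [0.456, -0.0893, 0.1106]
orientation: [[-0.995, 0.104, -0.0], [0.104, 0.995, 0.0], [0.0, 0.0, -1.0]]
contact_force: [-0.4, -0.4, -0.2]
finger_gap: 0.0855
```

```bash
python3 - <<'E'
from h import *
c=grab('wrist','w23.png');o=env.get_obs();print(o['time_s'],o['eef_pos'],o['orientation'][0],o['finger_gap'])
print(proj(c,[.4565,-.09,.008]))
E
```

```text
28.15 [ 0.45613685 -0.08913945  0.11074898] [-9.94619870e-01  1.03591979e-01 -1.30318276e-04] 0.08512072859624709
[315.2980122  195.75205425]
```

View pics/w23.png

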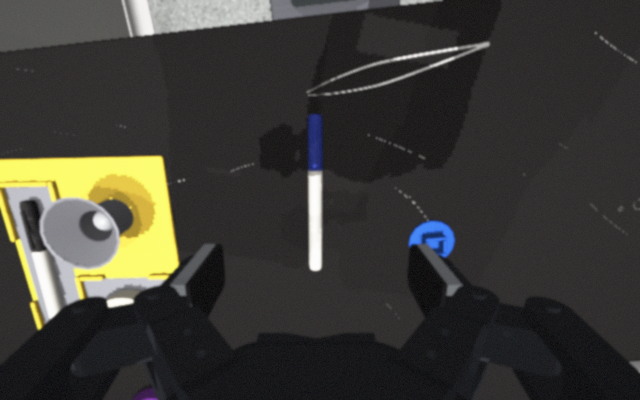

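```bash
python3 - <<'E'
from h import *
c=load('wrist');a=ray(c,315,113,.008);b=ray(c,315.5,271,.008);print(a,b,(a+b)/2,np.linalg.norm(a-b),np.degrees(np.arctan2(b[1]-a[1],b[0]-a[0])))
E
```

```text
[ 0.39077888 -0.08335593  0.008     ] [ 0.5253049 -0.0970173  0.008    ] [ 0.45804189 -0.09018662  0.008     ] 0.13521791807235628 -5.798617041853059
```

Request:
servo_tool(steps=[[[0.6, 0.0012, -0.0007, -0.025, 0], [0.5, 0, 0, -0.035, 0], [0.4, 0, 0, -0.025, 0], [0.3, 0, 0, -0.012, 0], [0.3, 0, 0, -0.005, 0]]])

```text
time_s: 28.57
eef_pos: [0.4564, -0.0895, 0.0069]
orientation: [[-0.995, 0.103, -0.003], [0.103, 0.995, 0.001], [0.003, 0.001, -1.0]]
contact_force: [-0.3, -1.6, 0.3]
finger_gap: 0.0261
```

Request:
servo_tool(steps=[[[0.3, 0, 0, -0.0035, 0], [0.3, 0, 0, 0, 0], [0.3, 0, 0, 0, 0]]])

```text
time_s: 28.82
eef_pos: [0.4577, -0.0905, 0.006]
orientation: [[-0.995, 0.104, 0.001], [0.104, 0.995, -0.0], [-0.001, -0.0, -1.0]]
contact_force: [1.1, -0.4, 0.3]
finger_gap: 0.0255
```

Request:
servo_tool(steps=[[[0.3, 0, 0, -0.002, 0], [0.15, 0, 0, 0, 0], [0, 0, 0, 0, 0], [0, 0, 0, 0, 0], [0, 0, 0, 0, 0]]], grip_force=30)

```text
time_s: 29.23
eef_pos: [0.4574, -0.0907, 0.0037]
orientation: [[-0.995, 0.105, 0.001], [0.105, 0.995, -0.0], [-0.001, -0.0, -1.0]]
contact_force: [-0.6, 1.5, 6.1]
finger_gap: 0.0103
```

Request:
servo_tool(steps=[[[0, 0, 0, 0, 0], [0, 0, 0, 0, 0]]])

```text
time_s: 29.4
eef_pos: [0.4574, -0.0907, 0.0037]
orientation: [[-0.995, 0.105, 0.001], [0.105, 0.995, -0.0], [-0.001, -0.0, -1.0]]
contact_force: [-1.2, 0.5, 5.9]
finger_gap: 0.0106
```

Request:
servo_tool(steps=[[[0, 0, 0, 0.015, 0], [0, 0, 0, 0.025, 0], [0, 0.003, 0.012, 0.03, 0.03], [0, 0.006, 0.022, 0.025, 0.05], [0, 0.009, 0.032, 0, 0.06]]])

```text
time_s: 29.82
eef_pos: [0.477, -0.0253, 0.1029]
orientation: [[-0.999, -0.035, 0.007], [-0.035, 0.999, -0.001], [-0.007, -0.001, -1.0]]
contact_force: [1.8, 0.3, 0.5]
finger_gap: 0.0101
```

Request:
servo_tool(steps=[[[0, 0.01, 0.034, 0, 0.06], [0, 0.01, 0.035, 0, 0.06], [0, 0.01, 0.035, 0, 0.06], [0, 0.01, 0.035, 0, 0.06], [0, 0.01, 0.035, 0, 0.063]]])

```text
time_s: 30.23
eef_pos: [0.5252, 0.1512, 0.0984]
orientation: [[-0.942, -0.335, 0.0], [-0.335, 0.942, 0.0], [-0.0, -0.0, -1.0]]
contact_force: [0.8, -0.7, -0.6]
finger_gap: 0.0103
```

Request:
servo_tool(steps=[[[0, 0.01, 0.035, 0, 0], [0, 0.01, 0.032, 0, 0], [0, 0.007, 0.025, 0, 0], [0, 0.003, 0.016, 0, 0], [0, 0, 0, -0.01, 0]]])

```text
time_s: 30.65
eef_pos: [0.5558, 0.2604, 0.0894]
orientation: [[-0.942, -0.334, 0.003], [-0.334, 0.942, 0.002], [-0.003, 0.0, -1.0]]
contact_force: [-0.6, 0.1, 0.2]
finger_gap: 0.0106
```

Request:
servo_tool(steps=[[[0, 0, 0, -0.015, 0], [0, 0, 0, -0.005, 0], [0, 0, 0, 0, 0], [0, 0, 0, 0, 0]]])

```text
time_s: 30.98
eef_pos: [0.5551, 0.2567, 0.0682]
orientation: [[-0.944, -0.331, -0.0], [-0.331, 0.944, -0.0], [0.0, -0.0, -1.0]]
contact_force: [-0.1, 0.1, 0.5]
finger_gap: 0.0103
```

```bash
python3 - <<'E'
from h import *
c=grab('wrist','w24.png');o=env.get_obs();print(o['time_s'],o['eef_pos'],o['contact_force'],o['orientation'][0],o['finger_gap'])
E
```

```text
31.0333 [0.55533154 0.25688015 0.06875598] [-1.65033174 -0.25996965  0.04239623] [-9.43571821e-01 -3.31167604e-01  4.87511750e-04] 0.010186327049070014
```

View pics/w24.png

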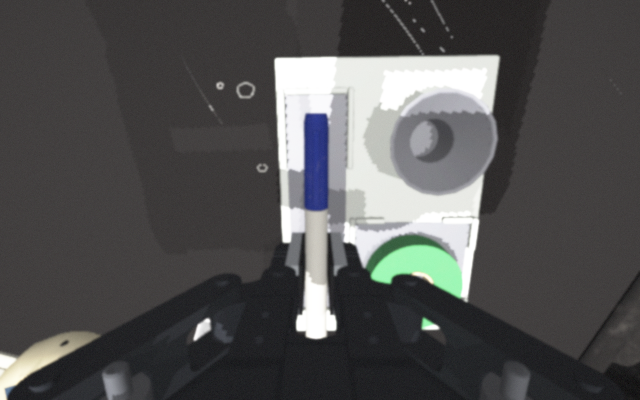

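Blue marker is over the white long bay and aligned. Lowering.

Request:
servo_tool(steps=[[[0, 0, 0.0005, -0.015, 0], [0, 0, 0, -0.018, 0], [0, 0, 0, -0.012, 0], [0, 0, 0, -0.007, 0], [0, 0, 0, 0, 0]]])

```text
time_s: 31.45
eef_pos: [0.5546, 0.2574, 0.0151]
orientation: [[-0.943, -0.332, -0.002], [-0.332, 0.943, -0.001], [0.002, -0.0, -1.0]]
contact_force: [0.3, 0.2, -0.6]
finger_gap: 0.0104
```

Request:
servo_tool(steps=[[[0, 0, 0, -0.004, 0], [0, 0, 0, -0.002, 0], [0, 0, 0, -0.001, 0], [0, 0, 0, 0, 0]]])

```text
time_s: 31.78
eef_pos: [0.5552, 0.2579, 0.0094]
orientation: [[-0.943, -0.332, 0.0], [-0.332, 0.943, 0.0], [-0.0, 0.0, -1.0]]
contact_force: [-0.7, 0.1, -0.4]
finger_gap: 0.0106
```

Request:
servo_tool(steps=[[[0, 0, 0, -0.001, 0], [0, 0, 0, 0, 0], [0.25, 0, 0, 0, 0], [0.25, 0, 0, 0, 0], [0.25, 0, 0, 0.003, 0]]])

```text
time_s: 32.2
eef_pos: [0.5548, 0.2577, 0.0109]
orientation: [[-0.943, -0.332, -0.001], [-0.332, 0.943, -0.0], [0.001, -0.0, -1.0]]
contact_force: [-0.8, -0.3, 0.6]
finger_gap: 0.0214
```

Request:
servo_tool(steps=[[[0.25, 0, 0, 0.012, 0], [0.3, 0, 0, 0.03, 0], [0.5, 0, 0, 0.035, 0], [0.8, 0, 0, 0.03, 0], [1, 0, 0, 0.01, 0]]])

```text
time_s: 32.62
eef_pos: [0.5566, 0.2585, 0.1344]
orientation: [[-0.943, -0.332, 0.007], [-0.332, 0.943, 0.003], [-0.007, 0.0, -1.0]]
contact_force: [0.1, -0.2, 0.8]
finger_gap: 0.0614
```

Request:
servo_tool(steps=[[[1, 0, 0, 0.02, 0], [1, 0, 0, 0, 0], [1, 0, 0, 0, 0]]])

```text
time_s: 32.87
eef_pos: [0.5553, 0.2579, 0.1492]
orientation: [[-0.943, -0.332, 0.002], [-0.332, 0.943, 0.001], [-0.002, 0.0, -1.0]]
contact_force: [0.4, -0.0, -0.2]
finger_gap: 0.0853
```

```bash
python3 - <<'E'
from h import *
c=grab('wrist','w25.png');d=grab('top');o=env.get_obs();print(o['time_s'],o['eef_pos'],o['contact_force'])
cv2.imwrite('pics/t25.png',cv2.resize(d['img'][90:290,120:480],None,fx=2.2,fy=2.2,interpolation=cv2.INTER_CUBIC))
E
```

```text
32.9667 [0.55466784 0.25764548 0.14724258] [-0.12985409  0.43747408  0.20109863]
```

View pics/w25.png

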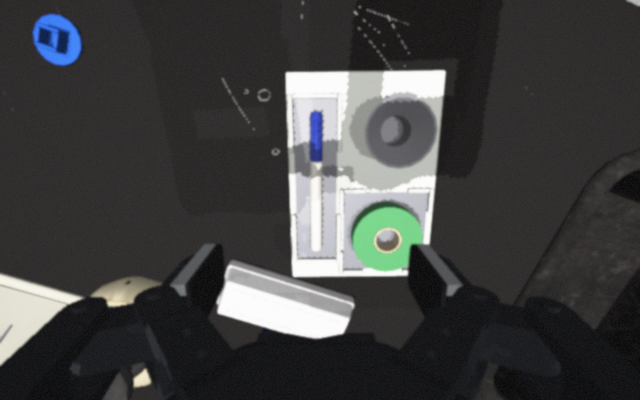

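View pics/t25.png

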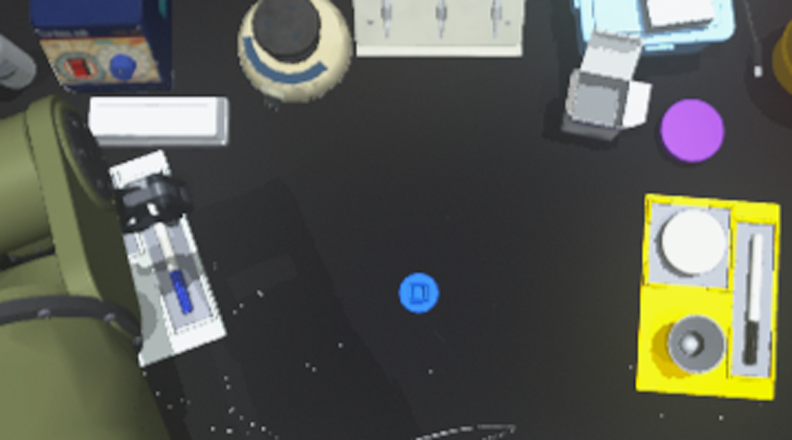

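All five pieces are in place. Lid and carton appear where they started, the white funnel is empty and the arm is clear. I'll compare bystander positions numerically, then hand in.

```bash
python3 - <<'E'
from h import *
a=cv2.imread('pics/top0.png');b=load('top')['img']
for n,(x0,x1,y0,y1) in dict(lid=(165,226,132,158),carton=(372,418,102,158),purple=(415,452,130,168)).items():
    print(n,np.abs(a[y0:y1,x0:x1].astype(int)-b[y0:y1,x0:x1]).mean().round(2))
print(env.job_done())
E
```

```text
lid 3.44
carton 4.3
purple 4.58
the job is handed in; nothing more can be done
None
```

Both kits are made up and the job is handed in at about 33 s of the 109 s allowed. `job_done` gave no verdict.

**Order:** I placed the pieces in the order asked: cream petri dish, black marker, then steel ball into the yellow tray; green tape roll, then blue marker into the white tray.

**Final views:**
- The dish, tape and both markers lie flat inside their bays, clear of the ridges.
- The ball sits down in the yellow funnel's well, and the white funnel is empty.
- The trough lid and carton match the first top image, with small mean pixel differences (3.4 and 4.3), about the same as the untouched purple dish (4.6).
- The arm stood clear, about 14 cm above the white tray, with no contact force.

**Things that did not go cleanly:**
- I gripped both the dish and the black marker twice, for a better hold, before lifting. No tilt of the dish was visible in any view.
- Closing on the tape gave a brief 30 N upward reading at the wrist, against the 40 N limit for pressing.
- The tray positions from the top and wrist cameras disagreed by up to about 6 mm, so I went by the wrist view.
- The measured finger gap read 2–4 mm under the true size of each piece.

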